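# Renew the relays of a control box and cam its lid tight

## Robot

A 6-joint arm with a two-finger parallel gripper is mounted at the origin on the work surface. World frame = base frame: x ahead of the robot, y to its left, z up, the work surface at z = 0. Lengths are in mm, angles in degrees, forces in N, time in s.
With the tool pointing down it reaches from about 300 to 850 mm from the base axis. Payload 4.2 kg.
Tool frame: the origin (TCP) lies at the very end of the fingers, on their centre line; the grasp point (between the pads) lies 19 mm behind it (hold_point_z is the z of the grasp point in the tool frame, in mm); z points along the fingers, y is the direction in which the jaws open and shut (so a half turn about z gives the same grasp; the last joint's range is limited). The gripper opens to 91 mm and grips with 3 to 60 N. Pads are 32 mm wide; open, the fingers measure 118 mm over their backs; the gripper's body (76 mm by 178 mm) begins 60 mm behind the grasp point.
Start: joints at [63.14, 18.312, 89.639, -0, 72.044, -1.146], TCP at [249.488, 518.072, 213.976] pointing down, gripper open.
Joint ranges: [-177.97, 177.97], [-48.28, 115.42], [12.27, 149.76], [-77.06, 257.06], [2.81, 150.46], [-146.56, 146.56]. Speed limits (degrees/s): [147.25, 147.25, 180, 180, 180, 180].

## Interface

Orientations are given as [roll, pitch, yaw] about the fixed x, y, z axes, in that order (R = Rz(yaw) Ry(pitch) Rx(roll)).
In Python, from workcell import state, grab_frame, job_done, hold_point_z gives the robot as it stands. The module is installed in compiled form; this text tells all that it offers.
- The arm moves only by the shell command python3 -m creep 'ROWS' [FORCE]. ROWS is JSON, a list of rows, each a list of 7 numbers: the closure, from 0 (fully open) to 1 (shut), then the shift along the tool's x, y, z in mm, then the turn, a rotation vector about the tool's x, y, z in degrees. A call has 1 to 5 rows; each row shifts and turns the commanded pose from where the row before left it, along the tool's axes as they then stand; what a row does not reach is not made up. A row lasts 1/8 s, in which the tool goes at most 62.5 mm and 10.7 degrees, less where a joint would pass 70% of its speed; a pose out of reach is approached as far as the arm can. A call is refused whole if a number of a shift passes 62.5 or a number of a turn 10.7, either way. A call with a gripper value outside its range is refused whole. The fingers move at their own pace and stop on an object; FORCE is the grip in N (left out, the last holds). Time passes only in rows, so rows that do not move let the fingers close. It gives the time, the measured TCP pose, the force and the opening at its end, in the units of the state.
- state(): the state, without advancing time (a new reading comes with each control period).
- grab_frame(name): name is "scene" or "top" or "wrist"; returns a dict with "frame" (480x640x3 uint8, red, green, blue), "fx", "fy", "cx", "cy" (pixels), "view" (4x4, takes a point from world to camera coordinates). Camera axes: x right, y down, z forward; pixel columns grow to the right and rows downward; lengths in mm; the calibration is good to about 2 mm. The wrist camera is an equidistant fisheye: a pixel r from the principal point sees the ray r / f radians off the axis. A picture is of the moment at which its call begins. There is no depth.
- job_done(): hands the job in, once; it reports no verdict.
The state is a dict: "time_s": time; "qpos": joint angles; "qvel": joint speeds; "effort": joint torques, N m; "ee_pos": TCP position; "ee_rot": TCP orientation; "force": force on the tool from outside, world axes, zero at the start; "torque": the same for the moment, N m; "gripper_width": finger opening in mm.
Only numpy, scipy, OpenCV 4.12 (cv2) and the standard library are available. Lean on these libraries where they do the work, as an engineer would, in place of code of your own. Each camera call takes 0.05 s, during which the arm holds its last target.

## Task

Renew the relays of the control box on the repair bench: turn its two cam latches open, pull out the worn relays that are still plugged in it and put them in the scrap bin, and plug every new relay that stands on the bench fully home into a socket (any socket, one each). Then put the lid on and lock both cam latches with a full quarter turn clockwise, so that they draw it down tight on its gasket; leave the opened mouse, the tools and the tape where they lie.

Things in the scene. Friction and masses are not known exactly. Their poses are not given: they have to be found in the camera images.
- box: grey open box fixed to the bench, its place and turn vary: 128 (x) x 160 (y) mm outside, walls 4, rim 71 mm high. Origin at the centre of its underside. Three black sockets in a row along y, 46 mm apart. A cam latch at each y end, its axis 95 mm from the centre. On each end wall a rubber gasket strip, top at 75 mm, gives on springs (2.4 N at first, 6 N when 3 mm down)
- socket_1 (a point): centre of the mouth of relay socket 1 (the one towards the box +y end), on the socket's top face, 18 mm above the bench; axes as the box. The hole is square, 32.5 x 32.5 mm, its sides along the box's x and y, 14 mm deep
- socket_2 (a point): centre of the mouth of relay socket 2 (the middle one), on the socket's top face, 18 mm above the bench; axes as the box. The hole is square, 32.5 x 32.5 mm, its sides along the box's x and y, 14 mm deep
- socket_3 (a point): centre of the mouth of relay socket 3 (the one towards the box -y end), on the socket's top face, 18 mm above the bench; axes as the box. The hole is square, 32.5 x 32.5 mm, its sides along the box's x and y, 14 mm deep
- relay_1: plug-in relay, about 100 g, standing upright: white housing 38 x 38 x 48 mm on a square black plug 30 x 30 x 12 mm (foot chamfered to 25); 60 mm high. Origin at the centre of the plug's underside, x and y along its sides; a quarter turn fits the same. Fully home the housing sits on the socket, the origin 12 mm below its mouth. There are 2 or 3 relays; an absent one is None
- relay_2: plug-in relay, about 100 g, standing upright: white housing 38 x 38 x 48 mm on a square black plug 30 x 30 x 12 mm (foot chamfered to 25); 60 mm high. Origin at the centre of the plug's underside, x and y along its sides; a quarter turn fits the same. Fully home the housing sits on the socket, the origin 12 mm below its mouth. There are 2 or 3 relays; an absent one is None
- relay_3: plug-in relay, about 100 g, standing upright: white housing 38 x 38 x 48 mm on a square black plug 30 x 30 x 12 mm (foot chamfered to 25); 60 mm high. Origin at the centre of the plug's underside, x and y along its sides; a quarter turn fits the same. Fully home the housing sits on the socket, the origin 12 mm below its mouth. There are 2 or 3 relays; an absent one is None
- old_1: worn relay, plugged at the start fully home in socket_1 of the box; shape, size and origin as the new relays. There are 1 or 2 worn relays; an absent one is None
- old_2: worn relay, plugged at the start fully home in socket_2 of the box; shape, size and origin as the new relays. There are 1 or 2 worn relays; an absent one is None
- old_3: worn relay, plugged at the start fully home in socket_3 of the box; shape, size and origin as the new relays. There are 1 or 2 worn relays; an absent one is None
- scrap_bin: dark steel open bin fixed to the bench, 98 (x) x 128 (y) mm outside, 40 mm high, walls and floor 4 mm; a relay standing in it looks 24 mm out. Origin at the centre of its underside. It stands near the robot, on the left or the right
- lid: loose grey lid, 300 g: plate 132 (x) x 164 (y) x 4 mm, its underside 10 mm above the origin; below it a lip 116 x 148 x 10 mm (lower half 4 less) that goes inside the box; on top a ramped keeper at each y end and a middle grip rib 14 (x) x 70 (y) mm, top 38 mm above the origin. Origin: centre of the lip's underside. Fits either way round; origin at 65 mm laid on the gasket, 62 tight
- lid_end_a (a point): point on the underside of the lid's plate, 80 mm from its centre towards its +y end, on the gasket line; 75 mm above the bench when the lid lies on the gasket, 72 mm when drawn tight
- lid_end_b (a point): point on the underside of the lid's plate, 80 mm from its centre towards its -y end, on the gasket line; 75 mm above the bench when the lid lies on the gasket, 72 mm when drawn tight
- cam_a (a joint): cam latch at the +y end of the box, rad. 0 = open (arm and wing along the end wall, clear of the lid), 1.571 = locked (arm points to the middle of the box, over the lid's keeper); grows clockwise seen from above. Turns about its upright axis between stops, stays where left (0.04 N m friction, up to about 0.25 while it draws the lid down). Starts part turned, over the box's mouth.
- cam_b (a joint): cam latch at the -y end of the box, rad. 0 = open (arm and wing along the end wall, clear of the lid), 1.571 = locked (arm points to the middle of the box, over the lid's keeper); grows clockwise seen from above. Turns about its upright axis between stops, stays where left (0.04 N m friction, up to about 0.25 while it draws the lid down). Starts part turned, over the box's mouth.
- cam_a_grip (a point): top centre of the wing of cam a, on its axis, 108 mm above the bench. The wing is an upright bar 44 mm long (along this point's x, with the arm), 10 mm thick, 20 mm high, standing on the arm; the arm is 14 mm wide, 6 mm thick and reaches 34 mm from the axis along the point's +x
- cam_b_grip (a point): top centre of the wing of cam b, on its axis, 108 mm above the bench. The wing is an upright bar 44 mm long (along this point's x, with the arm), 10 mm thick, 20 mm high, standing on the arm; the arm is 14 mm wide, 6 mm thick and reaches 34 mm from the axis along the point's +x
- mouse_base: lower half of an opened computer mouse with its circuit board, black, 124 x 66 x 32 mm; a bystander. Origin at the centre of its underside
- mouse_top: upper half of the opened mouse lying on its back, black, 124 x 66 x 26 mm; a bystander. Origin at the centre of its underside
- tape_roll: roll of amber tape lying flat among the relays, 68 mm across, 19 mm high; a bystander. Origin at the centre of its underside
- pen_driver: dark pen-shaped electric screwdriver lying down, 150 mm long, 17 mm thick; a bystander. Origin under its middle
- spudger: white plastic prying stick, 130 x 9 x 5 mm; a bystander. Origin under its middle
Not all that is in view belongs to the job. Leave any green look-alike of the relay_1 alone. What is shaped like the relay_2 but blue is not meant.

How it is judged:
By the outcome, as a careful person would: the job done as asked, in the order asked, and still so for the second after the job is handed in, with the robot touching nothing.
Of old_1, old_2, old_3 only 1 to 2 are there at a start; the rules pass over those that are not, and their reading is None.
Of relay_1, relay_2, relay_3 only 2 to 3 are there at a start; the rules pass over those that are not, and their reading is None.
At some moment in a run one of lid may be knocked a few centimetres aside while the robot is not near it.
It also fails if it takes over 210 s, if anything falls off the work surface, if the arm or the gripper's body presses on something with over 40 N, if the wrist force passes 120 N, or if a joint passes its speed limit or range.

## Working session

There is one attempt and no reset: what is moved stays moved. The work goes in short steps, Python scripts to look and compute and a shell command to move; the robot and the scene stay as the last step left them, time stands still between calls to the robot, and variables do not carry over. Pictures are saved under pics/ and viewed, and the job is handed in when it is done.

```bash
mkdir -p pics; ls; python3 - <<'E'
from workcell import state, grab_frame, hold_point_z
import cv2
print(state(), hold_point_z)
for n in ["scene","top","wrist"]:
    f=grab_frame(n); cv2.imwrite(f"pics/{n}0.png",f["frame"][:,:,::-1]); print(n,f["fx"],f["fy"],f["cx"],f["cy"],f["view"])
E
```

```text
pics
{'time_s': 0.0, 'qpos': array([ 6.31395083e+01,  1.83516693e+01,  8.97077088e+01, -1.54389963e-03,
        7.20441270e+01, -1.14619772e+00]), 'qvel': array([ 0.00425354, -0.0145401 , -0.12410038, -0.027656  , -0.01249708,
        0.03415333]), 'effort': array([-2.13490152e-03, -4.12472141e+01, -2.31973833e+01,  7.24557554e-02,
        4.58191254e-02, -1.75008190e-04]), 'ee_pos': array([249.25814872, 517.58904361, 213.11118198]), 'ee_rot': array([-1.79896486e+02, -6.02923733e-04,  1.54286183e+02]), 'force': array([ 0.14180396, -0.07059896,  0.52912616]), 'torque': array([ 0.01969935,  0.01993723, -0.0485434 ]), 'gripper_width': 91.4484437910652} -18.8
scene 590.7649817172119 590.7649817172119 318.694372523777 242.1928027925863 [[-6.54729085e-01  7.55717097e-01  1.48826957e-02  3.55900988e+02]
 [ 6.46059048e-01  5.69728246e-01 -5.07954163e-01 -2.94643720e+02]
 [-3.92348738e-01 -3.22957264e-01 -8.61255522e-01  1.49356254e+03]
 [ 0.00000000e+00  0.00000000e+00  0.00000000e+00  1.00000000e+00]]
top 565.3363680918982 565.3363680918982 321.42821617589 247.0531080292944 [[ 1.12423694e-02 -9.99772756e-01  1.81120142e-02 -1.29966430e+01]
 [-9.98943606e-01 -1.20364699e-02 -4.43485568e-02  5.54329942e+02]
 [ 4.45564836e-02 -1.75942979e-02 -9.98851921e-01  1.14149449e+03]
 [ 0.00000000e+00  0.00000000e+00  0.00000000e+00  1.00000000e+00]]
wrist 371.64829954431775 371.64829954431775 317.5311745691687 240.69766016368945 [[ 4.32951825e-01  9.01415606e-01 -1.61947340e-03 -5.74336992e+02]
 [ 8.67758168e-01 -4.16298381e-01  2.71461636e-01 -3.13447611e+01]
 [ 2.44025571e-01 -1.18935122e-01 -9.62447899e-01  3.90976157e+02]
 [ 0.00000000e+00  0.00000000e+00  0.00000000e+00  1.00000000e+00]]
```

View pics/top0.png

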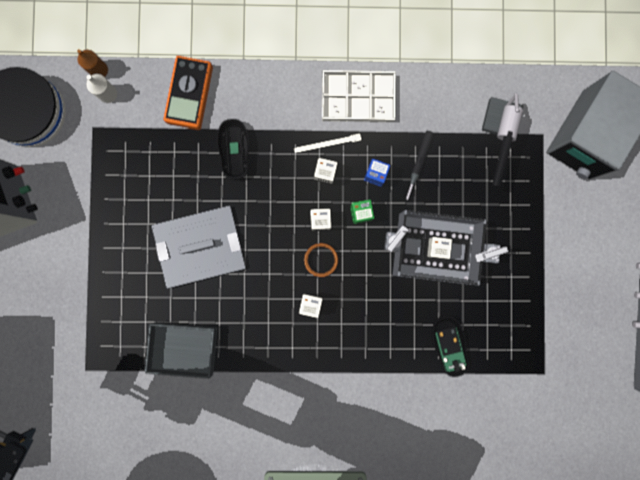

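View pics/scene0.png

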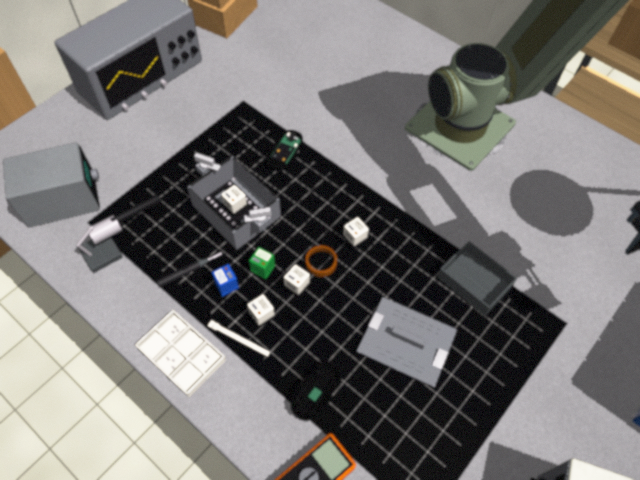

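View pics/wrist0.png

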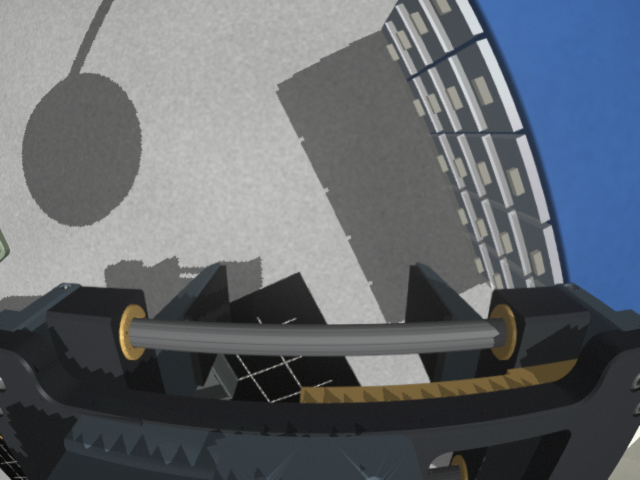

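```bash
cat > h.py <<'E'
import numpy as np, cv2
from workcell import state, grab_frame
from scipy.spatial.transform import Rotation as Ro
class Cam:
    def __init__(s,name,f=None):
        f=f or grab_frame(name); s.n=name; s.im=f["frame"][:,:,::-1].copy(); s.fx,s.fy,s.cx,s.cy=f["fx"],f["fy"],f["cx"],f["cy"]
        s.V=np.array(f["view"]); s.R=s.V[:3,:3]; s.C=-s.R.T@s.V[:3,3]
    def ray(s,u,v):
        a=np.array([(u-s.cx)/s.fx,(v-s.cy)/s.fy])
        if s.n=="wrist":
            r=np.hypot(*a); d=np.r_[a/max(r,1e-9)*np.sin(r),np.cos(r)]
        else: d=np.r_[a,1]
        d=s.R.T@d; return d/np.linalg.norm(d)
    def on(s,u,v,z):
        d=s.ray(u,v); return s.C+d*(z-s.C[2])/d[2]
    def proj(s,p):
        q=s.R@np.asarray(p,float)+s.V[:3,3]
        if s.n=="wrist":
            r=np.hypot(q[0],q[1]); t=np.arctan2(r,q[2]); k=t/max(r,1e-9)
            return np.array([s.cx+s.fx*k*q[0],s.cy+s.fy*k*q[1]])
        return np.array([s.cx+s.fx*q[0]/q[2],s.cy+s.fy*q[1]/q[2]])
def tri(obs): # list of (cam,u,v)
    A=np.zeros((3,3));b=np.zeros(3)
    for c,u,v in obs:
        d=c.ray(u,v);P=np.eye(3)-np.outer(d,d);A+=P;b+=P@c.C
    p=np.linalg.solve(A,b)
    return p,[np.linalg.norm((np.eye(3)-np.outer(c.ray(u,v),c.ray(u,v)))@(p-c.C)) for c,u,v in obs]
def plan(x,y,z,yaw):
    s=state(); p=s["ee_pos"]; R=Ro.from_euler("xyz",s["ee_rot"],degrees=True)
    y0=s["ee_rot"][2]; dy=(yaw-y0+180)%360-180
    d=R.inv().apply(np.array([x,y,z])-p)
    print("ee",p.round(1),s["ee_rot"].round(1),"tool shift",d.round(1),"turn z",round(-dy,1),"flip turn",round(-((dy+360)%360-180),1), "q6",s["qpos"][5].round(1))
def save(im,name,box=None,k=1):
    if box: x0,y0,x1,y1=box; im=im[y0:y1,x0:x1]
    cv2.imwrite("pics/"+name,cv2.resize(im,None,fx=k,fy=k,interpolation=cv2.INTER_CUBIC))
E
python3 - <<'E'
from h import *
t=Cam("top");s=Cam("scene");w=Cam("wrist")
for c in(t,s,w): print(c.n,c.C.round(1), c.ray(c.cx,c.cy).round(3))
st=state();R=Ro.from_euler("xyz",st["ee_rot"],degrees=True)
print("cam in tool",R.inv().apply(w.C-st["ee_pos"]).round(1), R.inv().apply(w.ray(w.cx,w.cy)).round(3))
save(t.im,"t1.png",(290,130,520,390),3); save(s.im,"s1.png",(170,130,400,350),3)
g=cv2.cvtColor(t.im,cv2.COLOR_BGR2HSV)
m=((g[:,:,1]<60)&(g[:,:,2]>190)).astype(np.uint8)
n,l,stt,ce=cv2.connectedComponentsWithStats(m)
for i in range(1,n):
    if 60<stt[i,4]<3000: print(stt[i],ce[i].round(1),t.on(*ce[i],60).round(0))
E
```

```text
top [ 503.    13.8 1165. ] [ 0.045 -0.018 -0.999]
scene [1009.4  381.3 1131.4] [-0.392 -0.323 -0.861]
wrist [180.5 551.3 384.2] [ 0.244 -0.118 -0.962]
cam in tool [  76.6    0.  -170.6] [-0.271  0.     0.962]
[88  0 51  2 88] [115.9   0.4] [1037.  407.   60.]
[141   0  51   3 139] [167.3   0.9] [1038.  306.   60.]
[193   0  51   4 192] [219.    1.4] [1039.  203.   60.]
[ 244    0   52   61 2969] [269.7  29.5] [984. 102.  60.]
[ 297    0   51   62 2998] [322.   29.9] [985.  -2.  60.]
[401   0  50   8 397] [425.7   3.5] [1043. -209.   60.]
[504   0  50  10 491] [528.7   4.4] [1045. -417.   60.]
[555   0  50  11 513] [579.8   4.7] [1047. -520.   60.]
[607   0  33  11 363] [623.   5.] [1048. -608.   60.]
[   0    2   33   50 1601] [15.8 26. ] [981. 602.  60.]
[  33    2   53   51 2538] [59.3 26.6] [982. 517.  60.]
[  87    3   52   55 2640] [112.7  28.8] [979. 412.  60.]
[ 139    3   52   56 2697] [164.7  29.9] [979. 310.  60.]
[ 192    5   52   54 2684] [217.4  31.2] [978. 206.  60.]
[ 401    9   50   54 2631] [425.4  35.1] [ 978. -209.   60.]
[ 504   11   50   50 2469] [528.5  35.6] [ 
[... 459 characters left out ...]
169  99  27  20 149] [180.4 112.1] [815. 275.  60.]
[501 106  16  29 283] [508.7 119.7] [ 810. -375.   60.]
[295 134  66  19 330] [328.7 142.8] [758. -18.  60.]
[315 158  22  23 346] [325.2 169.3] [706. -11.  60.]
[371 161  17  13 133] [379. 167.] [ 712. -118.   60.]
[311 209  20  20 345] [320.2 218.7] [608.  -3.  60.]
[356 209  16  11 138] [363.3 213.7] [619. -87.  60.]
[388 226  20  25 177] [396.  237.8] [ 572. -152.   60.]
[227 232  13  20 184] [233.1 241.6] [561. 167.  60.]
[430 237  22  22 364] [440.1 247.7] [ 554. -239.   60.]
[156 241  13  20 176] [161.8 250.7] [541. 305.  60.]
[485 247  22  11 123] [494.3 251.6] [ 548. -346.   60.]
[300 295  22  23 356] [310.1 305.8] [437.  15.  60.]
```

```bash
ls pics
```

```text
s1.png
scene0.png
t1.png
top0.png
wrist0.png
```

View pics/t1.png

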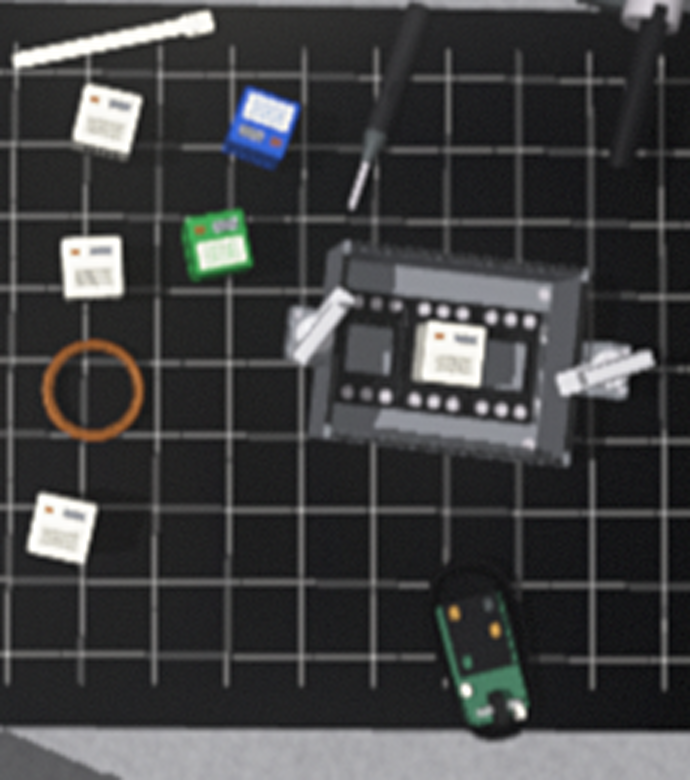

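View pics/s1.png

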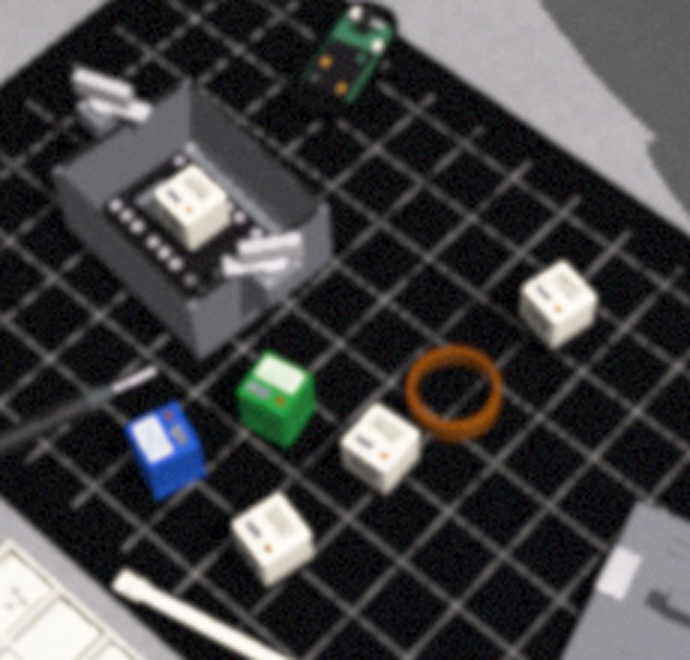

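```bash
python3 -m creep '[[0,-42,-41.5,-3,0,0,0],[0,-42,-41.5,-3,0,0,0],[0,-42,-41.5,-3,0,0,0],[0,-42,-41.5,-3,0,0,0],[0,-42,-41.5,-3,0,0,0]]'; python3 - <<'E'
from h import *
plan(545,-315,250,83.6)
E
```

```text
time_s: 0.92
ee_pos: [349.0, 238.3, 229.2]
ee_rot: [180.0, 0.0, 154.3]
force: [0.4, 1.1, -0.2]
gripper_width: 91.0
ee [349.  238.3 229.2] [180.    0.  154.3] tool shift [-416.4 -413.7  -20.8] turn z 70.7 flip turn -109.3 q6 -31.5
```

```bash
python3 -m creep '[[0,-41.6,-41.4,-2,0,0,0],[0,-41.6,-41.4,-2,0,0,0],[0,-41.6,-41.4,-2,0,0,0],[0,-41.6,-41.4,-2,0,0,0],[0,-41.6,-41.4,-2,0,0,0]]' >/dev/null
python3 -m creep '[[0,-41.6,-41.4,-2,0,0,0],[0,-41.6,-41.4,-2,0,0,0],[0,-41.6,-41.4,-2,0,0,0],[0,-41.6,-41.4,-2,0,0,0],[0,-41.6,-41.4,-2,0,0,0]]'
python3 -m creep '[[0,0,0,0,0,0,10.1],[0,0,0,0,0,0,10.1],[0,0,0,0,0,0,10.1],[0,0,0,0,0,0,10.1],[0,0,0,0,0,0,10.1]]' >/dev/null
python3 -m creep '[[0,0,0,0,0,0,10.1],[0,0,0,0,0,0,10.1],[0,0,0,0,0,0,0],[0,0,0,0,0,0,0]]'
python3 - <<'E'
from h import *
plan(545,-315,250,83.6)
w=Cam("wrist"); save(w.im,"w1.png")
import pickle; pickle.dump(w,open("w1.pkl","wb"))
E
```

```text
time_s: 2.17
ee_pos: [544.2, -315.4, 248.9]
ee_rot: [180.0, 0.0, 154.3]
force: [0.1, -0.0, 0.0]
gripper_width: 91.2
time_s: 3.3
ee_pos: [543.8, -313.5, 248.9]
ee_rot: [-180.0, -0.0, 83.7]
force: [-0.0, -0.7, 0.0]
gripper_width: 91.4
ee [ 543.8 -313.5  248.9] [-180.    -0.    83.7] tool shift [-1.4  1.4 -1.1] turn z 0.1 flip turn -179.9 q6 -24.7
```

View pics/w1.png

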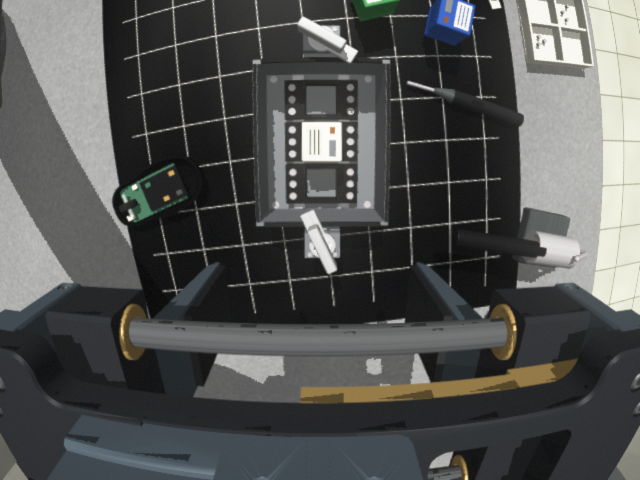

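```bash

python3 -m creep '[[0,0,50,40,0,0,0],[0,0,50,40,0,0,0],[0,0,0,0,0,0,0],[0,0,0,0,0,0,0]]'
python3 - <<'E'
from h import *
import pickle
w=Cam("wrist"); pickle.dump(w,open("w2.pkl","wb"))
a=pickle.load(open("w1.pkl","rb"))
save(a.im,"w1z.png",(230,10,420,290),3) if 0 else save(a.im,"w1z.png",(235,10,410,280),2.2)
save(w.im,"w2z.png",(0,0,400,300),2)
E
```

```text
time_s: 3.85
ee_pos: [640.6, -324.4, 171.0]
ee_rot: [-180.0, 0.0, 83.6]
force: [0.9, 0.1, 0.2]
gripper_width: 91.3
```

View pics/w1z.png

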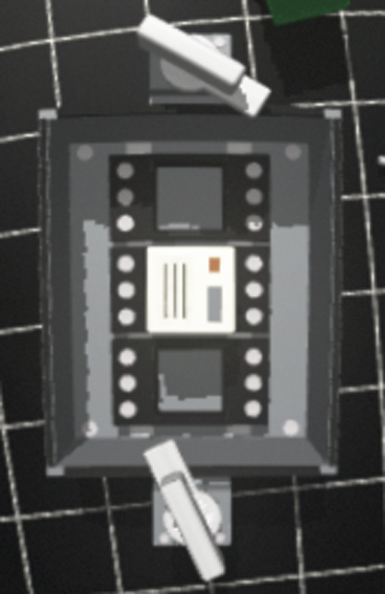

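View pics/w2z.png

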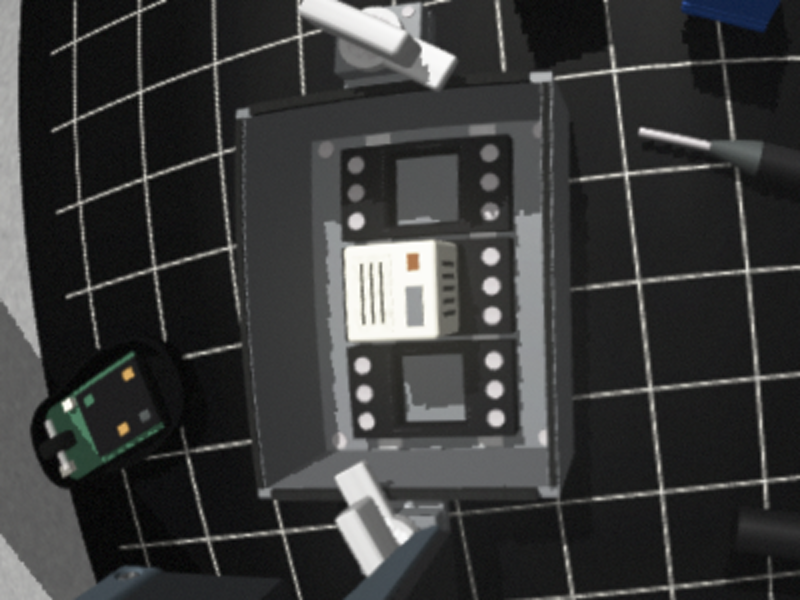

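```bash

python3 - <<'E'
from h import *
import pickle
a=pickle.load(open("w1.pkl","rb"));b=pickle.load(open("w2.pkl","rb"))
A=lambda u,v:(a,235+(u+.5)/2.2-.5,10+(v+.5)/2.2-.5)
B=lambda u,v:(b,(u+.5)/2-.5,(v+.5)/2-.5)
L=[("relTL",(148,247),(346,247)),("relTR",(236,247),(437,241)),("relBR",(234,333),(440,338)),("relBL",(147,333),(349,341)),
("postTL",(47,114),(243,113)),("postTR",(333,113),(540,77)),("postBR",(331,470),(549,491)),("postBL",(55,470),(265,492)),
("s1TL",(157,167),(396,158)),("s1TR",(222,167),(457,154)),("s1BR",(222,231),(460,222)),("s1BL",(157,231),(400,225)),
("s3TL",(158,349),(404,359)),("s3TR",(221,349),(464,355)),("s3BR",(222,410),(466,420)),("s3BL",(159,410),(408,422)),
("wingA far",(143,22),(303,4)),("wingA near",(240,78),(412,42))]
P={}
for n,p,q in L:
    r,e=tri([A(*p),B(*q)]);P[n]=r;print(n,r.round(1),np.round(e,1))
for k in("rel","post","s1","s3"):
    c=[P[k+x] for x in("TL","TR","BR","BL")]; c=np.array(c); m=c.mean(0)
    ang=np.degrees(np.arctan2(*( (c[0]+c[1]-c[2]-c[3])[[1,0]])))-90
    print(k,m.round(1),"yaw",ang.round(2), "size",np.linalg.norm(c[0]-c[1]).round(1),np.linalg.norm(c[1]-c[2]).round(1))
E
```

```text
relTL [ 539.5 -219.9   63.5] [0. 0.]
relTR [ 576.9 -224.1   64.6] [0.2 0.2]
relBR [ 572.4 -261.3   62.5] [0.1 0.1]
relBL [ 534.8 -257.    62.8] [0.1 0.1]
postTL [ 503.7 -156.9   71.6] [0. 0.]
postTR [ 623.5 -169.6   73.3] [0.2 0.2]
postBR [ 608.3 -323.3   75.2] [0.3 0.3]
postBL [ 488.  -311.4   71.9] [0. 0.]
s1TL [ 546.3 -176.8    5.5] [0.1 0.1]
s1TR [ 577.7 -182.1   15.6] [0.4 0.4]
s1BR [ 574.6 -213.1   11.7] [0.1 0.1]
s1BL [ 542.7 -208.5   -0.6] [0.5 0.5]
s3TL [ 536.4 -270.4    1.5] [1.1 1.1]
s3TR [ 568.  -272.6   10. ] [0.5 0.5]
s3BR [ 565.3 -302.4   13.9] [0.1 0.1]
s3BL [ 533.4 -301.2    2.1] [0.5 0.5]
wingA far [ 548.5 -133.4  106.9] [0.8 0.8]
wingA near [ 583.8 -156.7   98.2] [0.7 0.7]
rel [ 555.9 -240.5   63.3] yaw -7.05 size 37.7 37.5
post [ 555.9 -240.3   73. ] yaw -5.73 size 120.5 154.4
s1 [ 560.3 -195.1    8. ] yaw -6.13 size 33.4 31.4
s3 [ 550.8 -286.7    6.9] yaw -5.38 size 32.8 30.2
```

```bash

python3 - <<'E'
from h import *
import pickle
a=pickle.load(open("w1.pkl","rb"))
g=cv2.cvtColor(a.im,cv2.COLOR_BGR2GRAY)
for n,(x0,y0,x1,y1) in dict(A=(290,10,365,66),B=(295,205,345,280)).items():
    m=(g[y0:y1,x0:x1]>190).astype(np.uint8)
    k,l,s,c=cv2.connectedComponentsWithStats(m); i=1+np.argmax(s[1:,4])
    pts=np.argwhere(l==i)[:,::-1]+[x0,y0]
    W=np.array([a.on(u,v,108)[:2] for u,v in pts],np.float32)
    r=cv2.minAreaRect(W); print(n,s[i],r, "corners",cv2.boxPoints(r).round(1).tolist())
x=np.hstack([cv2.resize(a.im[10:80,290:365],None,fx=5,fy=5)[:350,:375],cv2.resize(a.im[205:275,290:365],None,fx=5,fy=5)])
save(x,"wings.png")
plan(546.1,-334.9,160,105)
E
```

```text
A [  7   7  49  30 518] ((567.1961059570312, -143.20559692382812), (14.248750686645508, 42.497467041015625), 52.73571014404297) corners [[546.0, -136.0], [579.7999877929688, -161.6999969482422], [588.4000244140625, -150.39999389648438], [554.5999755859375, -124.69999694824219]]
B [ 13  23  28  45 508] ((541.634033203125, -335.3429260253906), (17.138757705688477, 42.53920364379883), 18.58898162841797) corners [[526.7000122070312, -317.8999938964844], [540.2999877929688, -358.20001220703125], [556.5, -352.79998779296875], [543.0, -312.5]]
ee [ 640.6 -324.7  172.5] [1.799e+02 1.000e-01 8.360e+01] tool shift [-20.6 -92.8  12.4] turn z -21.4 flip turn 158.6 q6 -21.4
```

View pics/wings.png

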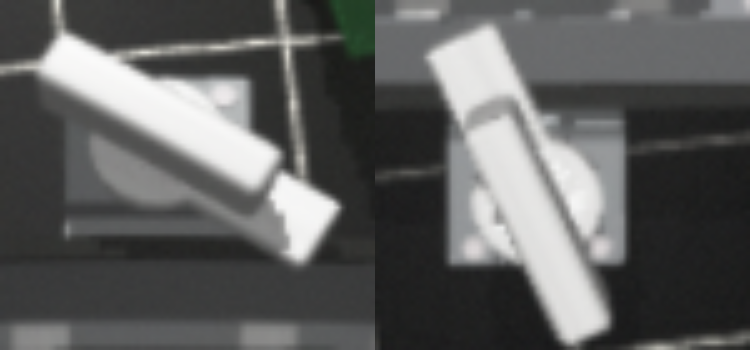

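```bash

python3 - <<'E'
from h import *
import pickle
a=pickle.load(open("w1.pkl","rb"))
A=lambda u,v:a.on(290+u/5-.4,10+v/5-.4,108)[:2]
B=lambda u,v:a.on(290+(u-375)/5-.4,205+v/5-.4,108)[:2]
def an(p,q): d=q-p; return np.degrees(np.arctan2(d[1],d[0])).round(1),np.linalg.norm(d).round(1)
print(an(A(65,35),A(280,152)),an(A(42,68),A(255,185)))
print(an(B(565,340),B(470,125)),an(B(608,310),B(515,105)))
cA=[A(65,35),A(280,152),A(42,68),A(255,185)];cB=[B(565,340),B(470,125),B(608,310),B(515,105)]
print(np.mean(cA,0),np.mean(cB,0))
E
```

```text
(np.float64(-37.0), np.float64(41.5)) (np.float64(-37.2), np.float64(41.2))
(np.float64(106.7), np.float64(43.0)) (np.float64(107.6), np.float64(41.0))
[ 565.72450843 -145.65976116] [ 546.46538424 -332.56706919]
```

```bash

python3 -m creep '[[0,-10.3,-46.4,6,0,0,0],[0,-10.3,-46.4,6,0,0,0],[0.3,0,0,0,0,0,-7.8],[0.5,0,0,0,0,0,-7.8],[0.6,0,0,0,0,0,-7.8]]' 20
python3 -m creep '[[0.6,0,0,0,0,0,0],[0.6,0,0,0,0,0,0]]'
python3 - <<'E'
from h import *
plan(546.2,-334.5,91,107)
E
```

```text
time_s: 4.53
ee_pos: [545.7, -335.1, 162.2]
ee_rot: [179.8, 0.2, 107.2]
force: [-0.4, 1.0, 0.5]
gripper_width: 64.1
time_s: 4.78
ee_pos: [546.1, -334.7, 160.4]
ee_rot: [179.9, 0.1, 106.9]
force: [-0.7, -0.6, 0.8]
gripper_width: 44.2
ee [ 546.1 -334.7  160.4] [1.799e+02 1.000e-01 1.069e+02] tool shift [ 0.3  0.  69.4] turn z -0.1 flip turn 179.9 q6 -49.4
```

```bash

python3 -m creep '[[0.6,0,0,35,0,0,0],[0.6,0,0,34,0,0,0],[0.6,0,0,0,0,0,0]]'
python3 -m creep '[[1,0,0,0,0,0,0],[1,0,0,0,0,0,0],[1,0,0,0,0,0,0],[1,0,0,0,0,0,0]]' 25
python3 -m creep '[[1,0,0,0,0,0,-10],[1,0,0,0,0,0,-10],[1,0,0,0,0,0,-10],[1,0,0,0,0,0,-10],[1,0,0,0,0,0,-10]]'
```

```text
time_s: 5.15
ee_pos: [544.6, -333.4, 87.7]
ee_rot: [-179.8, -0.2, 106.9]
force: [0.6, 0.7, -0.0]
gripper_width: 36.3
time_s: 5.65
ee_pos: [545.7, -335.2, 91.3]
ee_rot: [-180.0, 0.1, 107.0]
force: [-4.0, -2.0, 6.4]
gripper_width: 9.6
time_s: 6.28
ee_pos: [546.0, -335.0, 91.2]
ee_rot: [-179.9, 0.0, 157.3]
force: [-2.9, 0.4, 6.1]
gripper_width: 10.0
```

```bash

python3 -m creep '[[1,0,0,0,0,0,-9],[1,0,0,0,0,0,-9],[1,0,0,0,0,0,0]]'
python3 -m creep '[[0.55,0,0,0,0,0,0],[0.55,0,0,0,0,0,0],[0.55,0,0,0,0,0,0],[0.55,0,0,-30,0,0,0],[0.55,0,0,-40,0,0,0]]'
python3 - <<'E'
from h import *
plan(565.7,-145.8,160,143)
w=Cam("wrist");save(w.im,"w3.png")
E
```

```text
time_s: 6.65
ee_pos: [546.0, -334.9, 91.3]
ee_rot: [-180.0, 0.0, 174.9]
force: [-3.5, -0.5, 6.1]
gripper_width: 9.9
time_s: 7.28
ee_pos: [545.8, -333.9, 159.2]
ee_rot: [179.9, -0.2, 175.0]
force: [0.1, 0.1, -0.1]
gripper_width: 40.9
ee [ 545.8 -333.9  159.2] [179.9  -0.2 175. ] tool shift [ -3.4 189.1  -0.5] turn z 32.0 flip turn -148.0 q6 -117.5
```

View pics/w3.png

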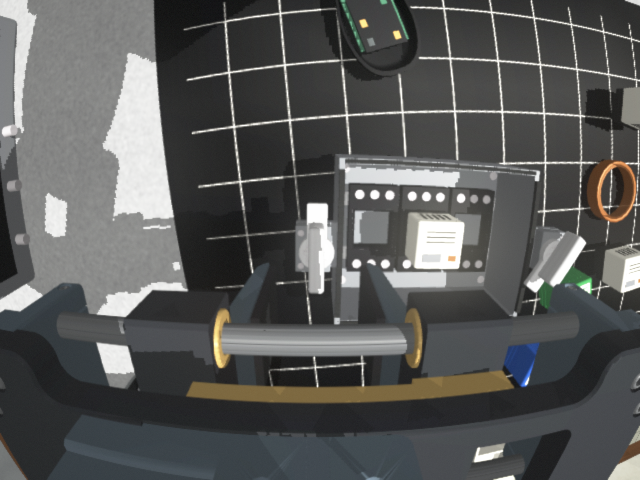

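```bash

python3 -m creep '[[0.55,-1,47.3,0,0,0,0],[0.55,-1,47.3,0,0,0,0],[0.55,-1,47.3,0,0,0,0],[0.55,-0.5,47.3,0,0,0,0],[0.55,0,0,0,0,0,10.6]]'
python3 -m creep '[[0.55,0,0,0,0,0,10.7],[0.55,0,0,0,0,0,10.7],[0.55,0,0,34,0,0,0],[0.55,0,0,34.5,0,0,0],[0.55,0,0,0,0,0,0]]'
python3 - <<'E'
from h import *
plan(565.7,-145.8,91,143)
E
```

```text
time_s: 7.95
ee_pos: [566.6, -143.0, 159.8]
ee_rot: [179.9, -0.0, 164.3]
force: [0.6, -1.2, 0.4]
gripper_width: 41.0
time_s: 8.57
ee_pos: [564.4, -145.6, 88.9]
ee_rot: [-179.9, -0.3, 143.0]
force: [0.3, -0.8, -0.0]
gripper_width: 40.8
ee [ 564.4 -145.6   88.9] [-179.9   -0.3  143. ] tool shift [-1.1  0.7 -2.1] turn z -0.0 flip turn 180.0 q6 -68.6
```

```bash

python3 -m creep '[[1,0,0,0,0,0,0],[1,0,0,0,0,0,0],[1,0,0,0,0,0,0],[1,0,0,0,0,0,-10.4]]' 25
python3 -m creep '[[1,0,0,0,0,0,-10.4],[1,0,0,0,0,0,-10.6],[1,0,0,0,0,0,0],[1,0,0,0,0,0,0]]'
python3 -m creep '[[0.55,0,0,0,0,0,0],[0.55,0,0,0,0,0,0],[0.55,0,0,0,0,0,0],[0.55,0,0,-30,0,0,0],[0.55,0,0,-39,0,0,0]]'
python3 - <<'E'
from h import *
plan(555.9,-240.4,130,84)
w=Cam("wrist");save(w.im,"w4.png")
E
```

```text
time_s: 9.07
ee_pos: [566.8, -146.6, 92.4]
ee_rot: [180.0, 0.1, 153.7]
force: [0.4, 0.2, 2.2]
gripper_width: 9.9
time_s: 9.57
ee_pos: [567.0, -146.1, 92.4]
ee_rot: [180.0, 0.1, 174.2]
force: [-0.1, 2.9, 4.8]
gripper_width: 9.9
time_s: 10.2
ee_pos: [565.5, -146.2, 159.9]
ee_rot: [180.0, -0.2, 174.4]
force: [0.5, -0.3, -0.3]
gripper_width: 41.2
ee [ 565.5 -146.2  159.9] [180.   -0.2 174.4] tool shift [  0.2 -94.7  29.8] turn z 90.4 flip turn -89.6 q6 -100.0
```

View pics/w4.png

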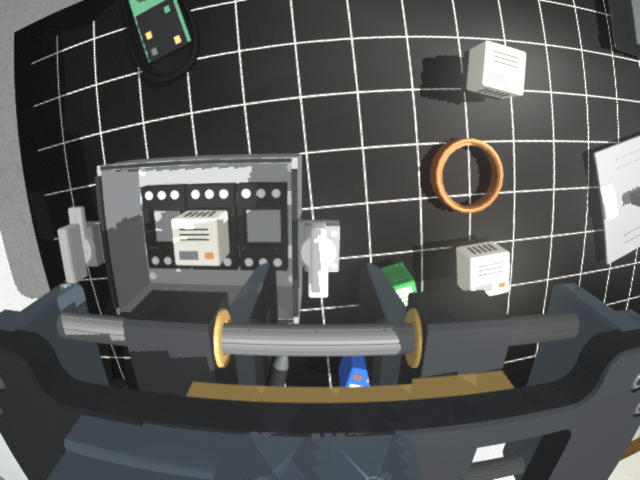

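```bash

python3 -m creep '[[0.2,0,-47.3,0,0,0,0],[0.2,0,-47.3,0,0,0,0],[0.2,0,0,0,0,0,10],[0.2,0,0,0,0,0,10],[0.2,0,0,0,0,0,10]]'
python3 -m creep '[[0.2,0,0,0,0,0,10],[0.2,0,0,0,0,0,10],[0.2,0,0,0,0,0,10],[0.2,0,0,0,0,0,10],[0.2,0,0,0,0,0,10]]' >/dev/null
python3 -m creep '[[0.2,0,0,0,0,0,10.3],[0.2,0,0,0,0,0,0],[0.2,0,0,0,0,0,0]]'
python3 - <<'E'
from h import *
plan(555.9,-240.4,45,84)
w=Cam("wrist");save(w.im,"w5.png")
E
```

```text
time_s: 10.88
ee_pos: [556.9, -240.8, 159.9]
ee_rot: [-180.0, -0.0, 144.0]
force: [0.2, 0.6, 0.2]
gripper_width: 73.1
time_s: 11.88
ee_pos: [557.0, -240.5, 160.2]
ee_rot: [-180.0, -0.0, 84.2]
force: [-0.2, 0.4, 0.3]
gripper_width: 72.7
ee [ 557.  -240.5  160.2] [-180.    -0.    84.2] tool shift [ -0.   -1.1 115.2] turn z 0.2 flip turn -179.8 q6 -18.7
```

View pics/w5.png

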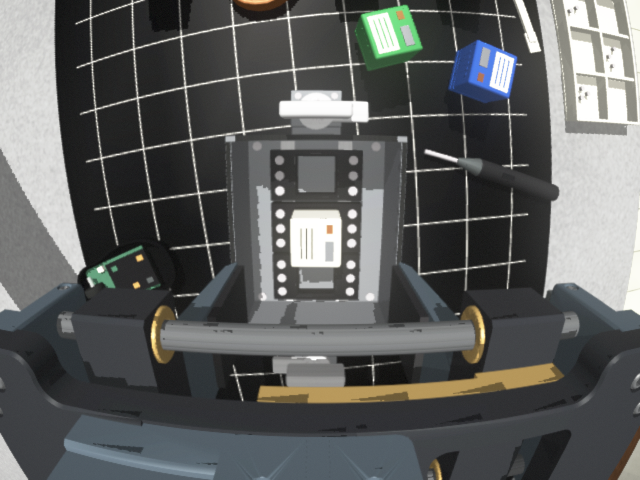

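Centred over the old relay (at ~(316,238)), cam A open at (323,110). Descend and grip.

```bash

python3 -m creep '[[0.2,0,-1,40,0,0,0.2],[0.2,0,0,40,0,0,0],[0.2,0,0,35,0,0,0],[0.2,0,0,0,0,0,0]]'
python3 -m creep '[[1,0,0,0,0,0,0],[1,0,0,0,0,0,0],[1,0,0,0,0,0,0],[1,0,0,0,0,0,0]]' 35
python3 -m creep '[[1,0,0,-10,0,0,0],[1,0,0,-20,0,0,0],[1,0,0,-40,0,0,0],[1,0,0,-50,0,0,0]]'
```

```text
time_s: 12.42
ee_pos: [554.1, -239.5, 42.8]
ee_rot: [-179.7, -0.1, 83.9]
force: [-0.6, 0.0, 0.8]
gripper_width: 73.0
time_s: 12.92
ee_pos: [556.4, -240.5, 46.2]
ee_rot: [179.9, 0.0, 83.9]
force: [0.1, -0.1, 3.1]
gripper_width: 38.1
time_s: 13.42
ee_pos: [555.3, -240.0, 166.0]
ee_rot: [-179.9, -0.0, 83.9]
force: [0.6, 0.5, -2.1]
gripper_width: 38.1
```

```bash

python3 - <<'E'
from h import *
t=Cam("top");s=Cam("scene")
save(t.im,"t2.png",(130,190,270,390),4); save(s.im,"s2.png",(340,230,540,400),4)
E
```

```text
(no output)
```

View pics/t2.png

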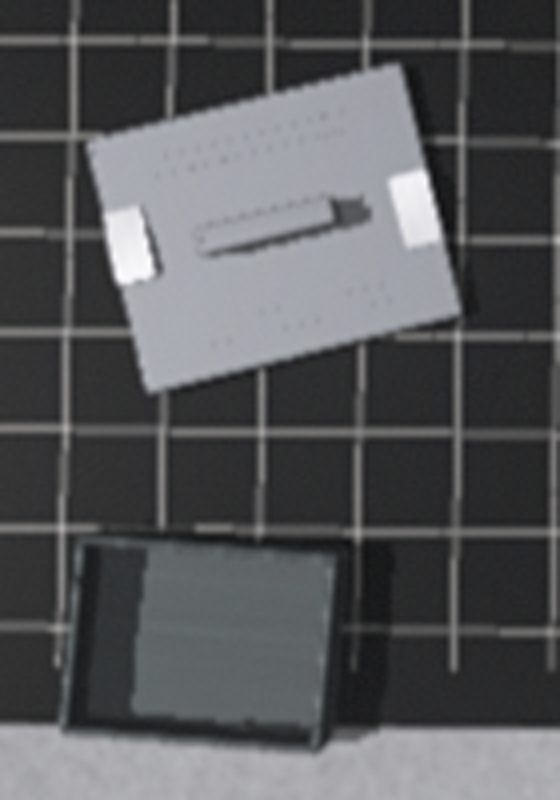

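View pics/s2.png

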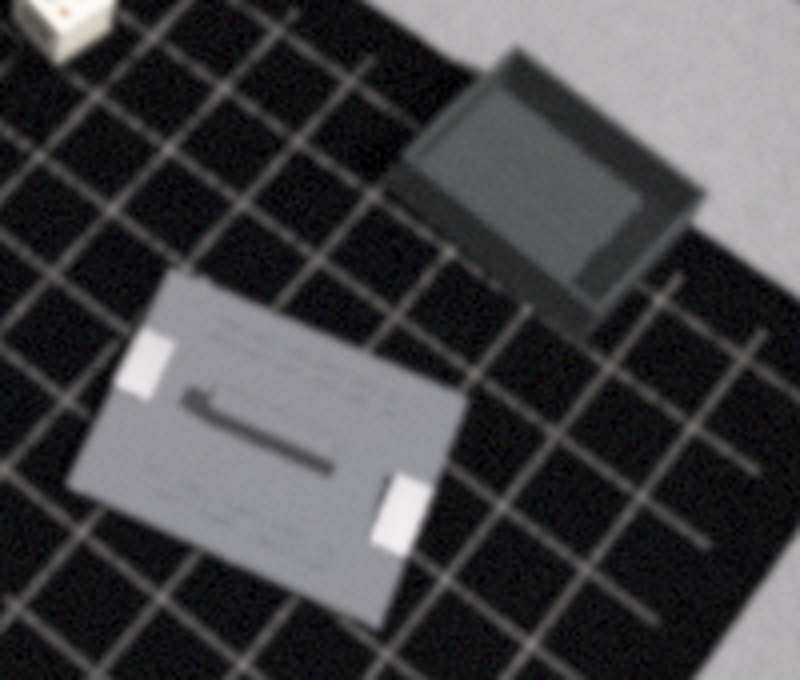

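```bash

python3 - <<'E'
from h import *
t=Cam("top");s=Cam("scene")
T=lambda u,v:(t,130+u/4-.4,190+v/4-.4); S=lambda u,v:(s,340+u/4-.4,230+v/4-.4)
c=[]
for n,p,q in [("TL",(78,538),(592,300)),("TR",(345,550),(402,157)),("BR",(320,748),(515,48)),("BL",(65,732),(706,193))]:
    r,e=tri([T(*p),S(*q)]); c.append(t.on(*T(*p)[1:],40)); print(n,r.round(1),np.round(e,1),c[-1].round(1))
c=np.array(c);print(c.mean(0))
plan(c.mean(0)[0],c.mean(0)[1],160,84)
# lid rough
c=np.array([t.on(130+u/4-.4,190+v/4-.4,14) for u,v in [(88,143),(400,65),(462,318),(150,390)]]);print("lid",c.round(1),c.mean(0))
E
```

```text
TL [399.3 327.5  47.8] [2.3 2.3] [397.2 331.7  40. ]
TR [390.9 203.1  34.3] [1.9 1.9] [392.6 200.5  40. ]
BR [294.6 212.   35. ] [0.3 0.3] [295.7 210.9  40. ]
BL [301.8 336.9  34.8] [0.3 0.3] [302.5 335.7  40. ]
[347.03154111 269.676625    40.        ]
ee [ 556.3 -240.5  166.6] [179.9   0.   83.9] tool shift [ 485.  -262.5    5.7] turn z -0.1 flip turn 179.9 q6 -18.4
lid [[594.3 338.9  14. ]
 [636.2 181.7  14. ]
 [507.7 147.9  14. ]
 [469.6 304.6  14. ]] [551.95333621 243.28553031  14.        ]
```

```bash

python3 -m creep '[[1,53.9,-29.2,0,0,0,0],[1,53.9,-29.2,0,0,0,0],[1,53.9,-29.2,0,0,0,0],[1,53.9,-29.2,0,0,0,0],[1,53.9,-29.2,0,0,0,0]]' >/dev/null
python3 -m creep '[[1,53.9,-29.2,0,0,0,0],[1,53.9,-29.2,0,0,0,0],[1,53.9,-29.2,0,0,0,0],[1,53.9,-29.2,0,0,0,0],[1,0,0,0,0,0,0]]'
python3 - <<'E'
from h import *
plan(347,270,47,84)
w=Cam("wrist");save(w.im,"w6.png")
E
```

```text
time_s: 14.88
ee_pos: [343.9, 272.5, 164.0]
ee_rot: [-179.8, 0.1, 84.3]
force: [0.4, -1.1, -1.8]
gripper_width: 37.9
ee [343.9 272.5 164. ] [-1.798e+02  1.000e-01  8.430e+01] tool shift [ -2.    3.6 117. ] turn z 0.3 flip turn -179.7 q6 42.5
```

View pics/w6.png

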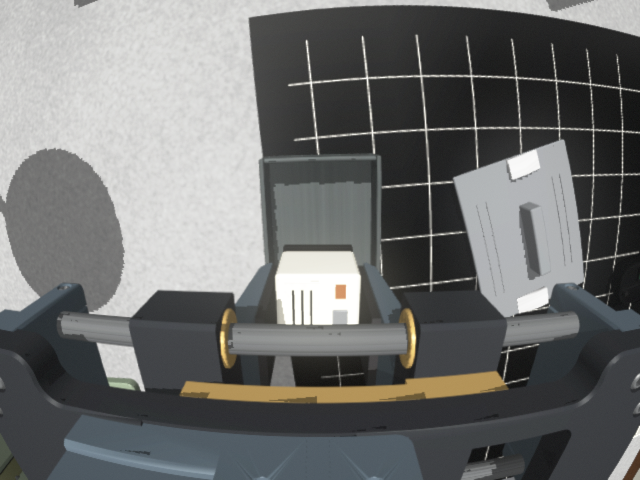

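```bash

python3 -m creep '[[1,0,1,50,0,0,0],[1,0,1,40,0,0,0],[1,0,0,20,0,0,0],[1,0,0,5,0,0,0],[1,0,0,2,0,0,0]]'
python3 -m creep '[[0.35,0,0,0,0,0,0],[0.35,0,0,0,0,0,0],[0.35,0,0,-15,0,0,0],[0.35,0,0,-50,0,0,0],[0.2,0,0,-60,0,0,0]]'
python3 - <<'E'
from h import *
plan(437,15,150,84)
w=Cam("wrist");save(w.im,"w7.png")
t=Cam("top"); g=t.im.astype(int)
m=(t.im.min(2)>180).astype(np.uint8)
for n,(x,y) in dict(r1=(326,169),r2=(320,219),r3=(310,306)).items():
    q=m[y-16:y+17,x-16:x+17]; k,l,s,c=cv2.connectedComponentsWithStats(q); i=1+np.argmax(s[1:,4])
    pts=(np.argwhere(l==i)[:,::-1]+[x-16,y-16]); W=np.array([t.on(u,v,60)[:2] for u,v in pts],np.float32); print(n,cv2.minAreaRect(W))
E
```

```text
time_s: 15.55
ee_pos: [349.0, 269.0, 48.4]
ee_rot: [-180.0, 0.0, 83.8]
force: [-0.6, -0.1, -1.5]
gripper_width: 37.6
time_s: 16.18
ee_pos: [347.9, 269.4, 174.7]
ee_rot: [-180.0, 0.0, 83.9]
force: [0.6, 0.2, -0.6]
gripper_width: 66.3
ee [347.9 269.4 174.7] [-180.     0.    83.9] tool shift [-243.5  115.6   24.8] turn z -0.1 flip turn 179.9 q6 42.4
r1 ((706.294189453125, -11.549797058105469), (37.33927536010742, 38.36785125732422), 77.73574829101562)
r2 ((608.3602905273438, -3.2415771484375), (37.38712692260742, 37.24950408935547), 0.7605441212654114)
r3 ((437.98333740234375, 14.982783317565918), (37.37738800048828, 37.88063049316406), 78.16544342041016)
```

View pics/w7.png

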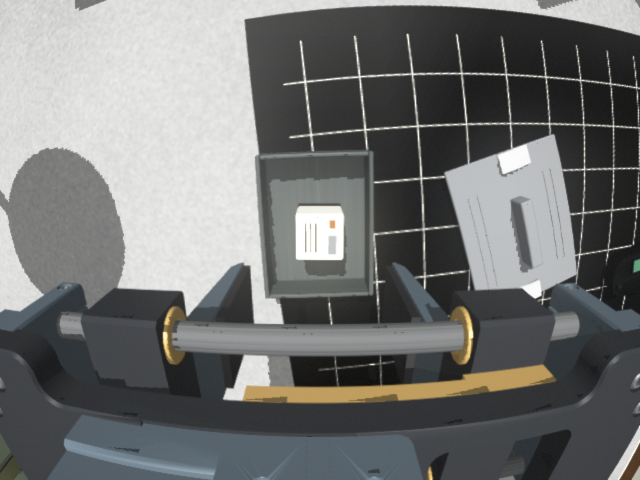

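```bash

python3 -m creep '[[0.2,-46.7,26.8,-6.4,0,0,0],[0.2,-46.7,26.8,-6.4,0,0,0],[0.2,-46.7,26.8,-6.4,0,0,0],[0.2,-46.7,26.8,-6.4,0,0,0],[0.2,-46.7,26.8,-6.4,0,0,0]]' >/dev/null
python3 -m creep '[[0.2,-46.7,26.8,-6.4,0,0,0],[0.2,-46.7,26.8,-6.4,0,0,0],[0.2,0,0,0,0,0,0],[0.2,0,0,0,0,0,0]]'
python3 - <<'E'
from h import *
import pickle
w=Cam("wrist");save(w.im,"w8.png");pickle.dump(w,open("w8.pkl","wb"))
E
python3 -m creep '[[0.2,6,59.5,0,0,0,0],[0.2,6,59.5,0,0,0,0],[0.2,0,0,0,0,0,0],[0.2,0,0,0,0,0,0]]'
python3 - <<'E'
from h import *
import pickle
w=Cam("wrist");save(w.im,"w9.png");pickle.dump(w,open("w9.pkl","wb"))
E
```

```text
time_s: 17.4
ee_pos: [499.5, -74.9, 217.7]
ee_rot: [-179.9, -0.0, 83.9]
force: [0.1, -0.4, -0.8]
gripper_width: 72.9
time_s: 17.95
ee_pos: [618.6, -74.7, 217.6]
ee_rot: [-179.9, -0.0, 84.0]
force: [-0.0, 0.1, -0.1]
gripper_width: 72.9
```

View pics/w8.png

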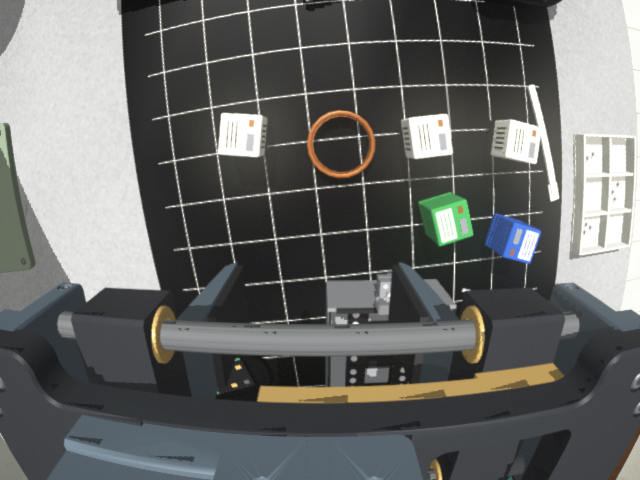

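View pics/w9.png

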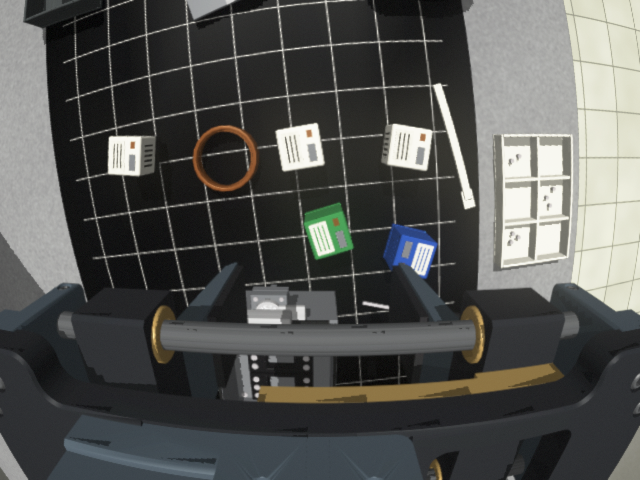

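```bash

python3 - <<'E'
from h import *
import pickle
a=pickle.load(open("w8.pkl","rb")).im;b=pickle.load(open("w9.pkl","rb")).im
z=lambda im,x,y:cv2.resize(im[y:y+60,x:x+66],None,fx=4,fy=4,interpolation=cv2.INTER_CUBIC)
save(np.vstack([np.hstack([z(a,210,105),z(a,395,105),z(a,483,110)]),np.hstack([z(b,100,125),z(b,270,115),z(b,375,115)])]),"rel.png")
E
```

```text
(no output)
```

View pics/rel.png

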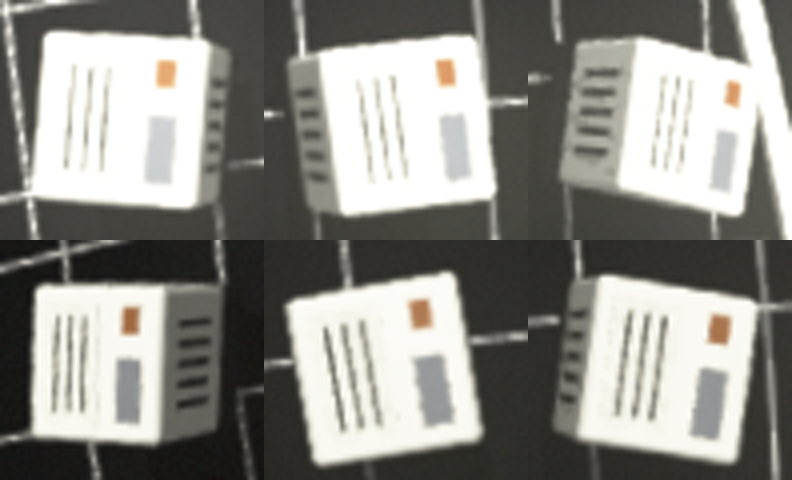

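```bash

python3 - <<'E'
from h import *
import pickle
a=pickle.load(open("w8.pkl","rb"));b=pickle.load(open("w9.pkl","rb"))
D=dict(r3=[[(44,35),(210,42),(197,207),(34,190)],[(35,287),(165,287),(160,442),(35,437)],(210,105),(100,125),0],
r2=[[(322,54),(472,38),(495,197),(344,214)],[(290,304),(452,273),(482,438),(320,465)],(395,105),(270,115),264],
r1=[[(642,40),(764,68),(745,213),(618,187)],[(600,277),(757,300),(738,464),(578,437)],(483,110),(375,115),528])
t=lambda v:v
for n,(p,q,o,r,x) in D.items():
    P=[];A60=[];B60=[]
    for c,d in zip(p,q):
        ua=(o[0]+(c[0]-x+.5)/4-.5,o[1]+(c[1]+.5)/4-.5); ub=(r[0]+(d[0]-x+.5)/4-.5,r[1]+(d[1]-240+.5)/4-.5)
        P.append(tri([(a,*ua),(b,*ub)])[0]);A60.append(a.on(*ua,60));B60.append(b.on(*ub,60))
    for k,c in(("tri",P),("a60",A60),("b60",B60)):
        c=np.array(c);e=c-np.roll(c,-1,0); an=np.degrees(np.arctan2(e[:,1],e[:,0]))%90
        print(n,k,c.mean(0).round(1),"ang",an.round(1),"sz",np.linalg.norm(e[:,:2],axis=1).round(1))
E
```

```text
r3 tri [439.6  13.8  59.2] ang [78.8 78.8 77.8 79. ] sz [38.  37.  37.9 36.3]
r3 a60 [439.8  14.   60. ] ang [78.9 78.6 76.2 78.9] sz [37.7 36.9 37.6 35.1]
r3 b60 [440.1  13.6  60. ] ang [78.8 78.5 78.8 79.9] sz [37.5 37.2 36.5 37.2]
r2 tri [610.4  -4.3  58.1] ang [3.9 4.3 3.2 3.7] sz [36.2 37.1 36.5 36.7]
r2 a60 [609.8  -4.2  60. ] ang [3.5 4.5 2.7 3.3] sz [36.  36.9 36.7 36.4]
r2 b60 [610.5  -4.2  60. ] ang [4.4 4.3 3.3 3.9] sz [36.  37.1 36.2 36.4]
r1 tri [707.7 -12.4  60.7] ang [79.  79.4 77.6 78.1] sz [36.1 37.1 37.  36.2]
r1 a60 [708.1 -12.2  60. ] ang [79.5 78.2 78.6 75.8] sz [36.9 37.  38.4 36.5]
r1 b60 [707.9 -12.6  60. ] ang [78.8 79.1 76.5 77.3] sz [36.6 37.7 37.8 36.2]
```

```bash

python3 - <<'E'
from h import *
plan(707.9,-12.4,110,78.5)
E
```

```text
ee [618.3 -75.  218.1] [-179.9   -0.    84. ] tool shift [ 71.6  82.6 108. ] turn z 5.5 flip turn -174.5 q6 -1.9
```

```bash

python3 -m creep '[[0.3,35.8,41.3,20,0,0,0],[0.3,35.8,41.3,38,0,0,0],[0.3,0,0,40,0,0,5.5],[0.3,0,0,10,0,0,0],[0.3,0,0,0,0,0,0]]'
python3 - <<'E'
from h import *
plan(707.9,-12.4,36,78.5)
E
```

```text
time_s: 18.62
ee_pos: [706.0, -15.8, 113.5]
ee_rot: [180.0, -0.0, 78.4]
force: [0.2, -0.5, 0.5]
gripper_width: 64.0
ee [706.  -15.8 113.5] [180.   -0.   78.4] tool shift [ 3.7  1.2 77.5] turn z -0.1 flip turn 179.9 q6 9.3
```

```bash

python3 -m creep '[[0.3,3.7,1.2,30,0,0,0],[0.3,0,0,30,0,0,0],[0.3,0,0,17,0,0,0],[0.3,0,0,0,0,0,0],[0.3,0,0,0,0,0,0]]'
python3 - <<'E'
from h import *
plan(707.9,-12.4,36,78.5)
E
```

```text
time_s: 19.25
ee_pos: [709.8, -12.3, 37.4]
ee_rot: [179.8, -0.0, 78.4]
force: [-0.0, 0.3, -0.3]
gripper_width: 63.8
ee [709.8 -12.3  37.4] [179.8  -0.   78.4] tool shift [-0.4 -1.9  1.4] turn z -0.1 flip turn 179.9 q6 9.7
```

```bash

python3 -m creep '[[0.3,-0.4,-1.9,1.4,0,0,0],[0.3,0,0,0,0,0,0],[1,0,0,0,0,0,0],[1,0,0,0,0,0,0],[1,0,0,0,0,0,0]]' 45
python3 -m creep '[[1,0,0,0,0,0,0],[1,0,0,-15,0,0,0],[1,0,0,-50,0,0,0],[1,0,0,-60,0,0,0]]' 
python3 - <<'E'
from h import *
plan(560.6,-194.6,160,84.1)
E
```

```text
time_s: 19.88
ee_pos: [706.8, -12.1, 34.0]
ee_rot: [180.0, -0.0, 78.4]
force: [0.3, 0.0, -0.5]
gripper_width: 37.9
time_s: 20.38
ee_pos: [706.0, -12.1, 160.0]
ee_rot: [-179.9, 0.0, 78.4]
force: [0.7, 1.0, -0.6]
gripper_width: 37.9
ee [706.  -12.1 160. ] [-179.9    0.    78.4] tool shift [-208.  -105.7    0.4] turn z -5.7 flip turn 174.3 q6 9.7
```

```bash

python3 -m creep '[[1,-52,-26.4,0,0,0,0],[1,-52,-26.4,0,0,0,0],[1,-52,-26.4,0,0,0,0],[1,-52,-26.4,0,0,0,0],[1,0,0,0,0,0,-5.7]]' 
python3 -m creep '[[1,0,0,0,0,0,0],[1,0,0,0,0,0,0],[1,0,0,0,0,0,0]]' 
python3 - <<'E'
from h import *
plan(560.6,-194.6,75,84.1)
w=Cam("wrist");save(w.im,"w10.png")
E
```

```text
time_s: 21.0
ee_pos: [558.9, -197.7, 160.4]
ee_rot: [180.0, 0.1, 84.0]
force: [0.6, 0.5, -1.4]
gripper_width: 37.5
time_s: 21.38
ee_pos: [561.9, -194.0, 159.1]
ee_rot: [180.0, -0.0, 84.1]
force: [-0.3, -0.1, -1.6]
gripper_width: 37.7
ee [ 561.9 -194.   159.1] [180.   -0.   84.1] tool shift [-0.7 -1.2 84.1] turn z 0.0 flip turn -180.0 q6 -14.3
```

View pics/w10.png

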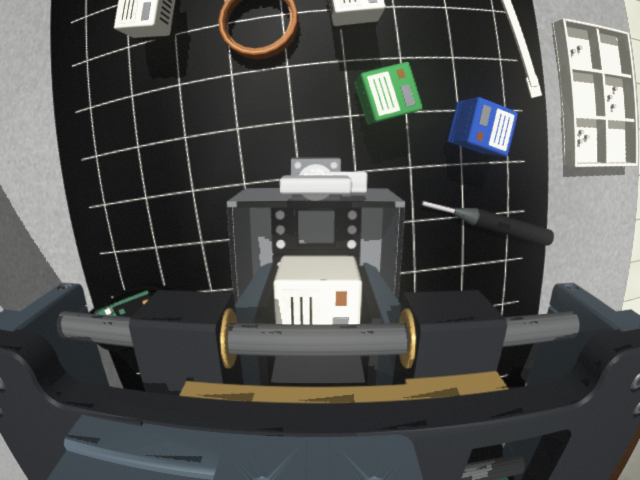

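```bash

python3 -m creep '[[1,-0.7,-1.2,40,0,0,0],[1,0,0,40,0,0,0],[1,0,0,17,0,0,0],[1,0,0,0,0,0,0],[1,0,0,0,0,0,0]]' 
python3 -m creep '[[1,0,0,0,0,0,0],[1,0,0,0,0,0,0]]' 
python3 - <<'E'
from h import *
plan(560.6,-194.6,54,84.1)
E
```

```text
time_s: 22.05
ee_pos: [561.5, -195.5, 63.5]
ee_rot: [179.8, 0.0, 84.1]
force: [-0.0, 0.4, -1.1]
gripper_width: 37.9
time_s: 22.3
ee_pos: [560.7, -195.4, 63.1]
ee_rot: [179.9, 0.0, 84.1]
force: [-0.7, -0.9, -0.1]
gripper_width: 38.1
ee [ 560.7 -195.4   63.1] [179.9   0.   84.1] tool shift [ 0.8 -0.2  9.1] turn z -0.0 flip turn 180.0 q6 -14.4
```

```bash

python3 -m creep '[[1,0.7,0,7,0,0,0],[1,0,0,4,0,0,0],[1,0,0,3,0,0,0],[1,0,0,0,0,0,0]]' 
python3 -m creep '[[1,0,0,3,0,0,0],[1,0,0,3,0,0,0],[1,0,0,0,0,0,0]]'
python3 - <<'E'
from h import *
plan(560.6,-194.6,40,84.1)
E
```

```text
time_s: 22.8
ee_pos: [560.0, -194.4, 47.6]
ee_rot: [-180.0, -0.0, 84.1]
force: [0.2, 0.3, -1.2]
gripper_width: 38.1
time_s: 23.18
ee_pos: [560.1, -194.4, 41.8]
ee_rot: [-180.0, -0.0, 84.1]
force: [-0.1, -0.2, -0.7]
gripper_width: 37.7
ee [ 560.1 -194.4   41.8] [-180.    -0.    84.1] tool shift [-0.1  0.6  1.8] turn z -0.0 flip turn 180.0 q6 -14.4
```

```bash

python3 -m creep '[[1,0,0,2,0,0,0],[1,0,0,1,0,0,0],[1,0,0,0,0,0,0]]' 
python3 -m creep '[[1,0,0,1,0,0,0],[1,0,0,0,0,0,0]]'
```

```text
time_s: 23.55
ee_pos: [560.4, -194.6, 40.1]
ee_rot: [180.0, 0.0, 84.1]
force: [-0.9, 1.0, 4.5]
gripper_width: 38.1
time_s: 23.8
ee_pos: [560.5, -194.6, 40.0]
ee_rot: [179.9, 0.0, 84.1]
force: [-3.0, 1.0, 11.2]
gripper_width: 37.5
```

```bash

python3 -m creep '[[0.3,0,0,0,0,0,0],[0.3,0,0,0,0,0,0],[0.3,0,0,-20,0,0,0],[0.3,0,0,-50,0,0,0],[0.3,0,0,-50,0,0,0]]'
python3 - <<'E'
from h import *
w=Cam("wrist");save(w.im,"w11.png")
plan(610.3,-4.2,150,93.8)
E
```

```text
time_s: 24.42
ee_pos: [559.9, -194.4, 158.6]
ee_rot: [-179.9, -0.0, 84.1]
force: [0.1, -0.2, 0.6]
gripper_width: 64.0
ee [ 563.7 -195.8  166.4] [179.3   0.2  84.1] tool shift [195.4  26.4  16.1] turn z -9.7 flip turn 170.3 q6 -14.3
```

View pics/w11.png

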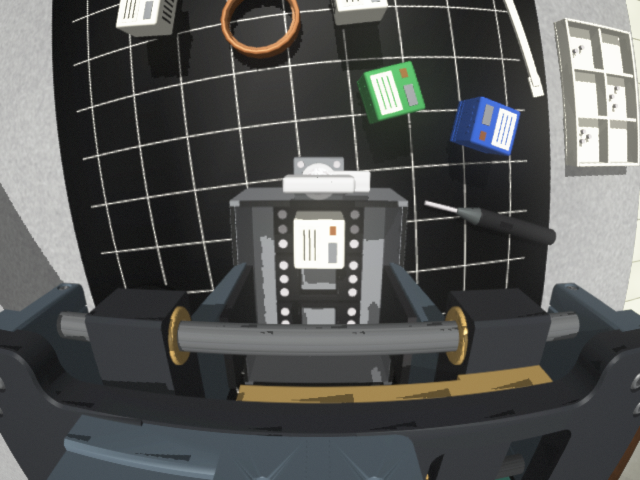

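```bash

python3 -m creep '[[0.3,48.6,7.5,0,0,0,0],[0.3,48.6,7.5,0,0,0,0],[0.3,48.6,7.5,10,0,0,0],[0.3,48.6,7.5,10,0,0,0],[0.3,0,0,30,0,0,-9.7]]'
python3 -m creep '[[0.3,0,0,15,0,0,0],[0.3,0,0,0,0,0,0],[0.3,0,0,0,0,0,0]]'
python3 - <<'E'
from h import *
plan(610.3,-4.2,34,93.8)
E
```

```text
time_s: 25.1
ee_pos: [612.1, -0.9, 108.5]
ee_rot: [179.7, -0.0, 94.3]
force: [0.3, -0.4, -0.6]
gripper_width: 63.6
time_s: 25.48
ee_pos: [610.8, -4.9, 93.9]
ee_rot: [179.9, 0.0, 93.7]
force: [0.5, -0.5, 0.4]
gripper_width: 63.7
ee [610.8  -4.9  93.9] [179.9   0.   93.7] tool shift [ 0.8 -0.5 59.9] turn z -0.1 flip turn 179.9 q6 -5.2
```

```bash

python3 -m creep '[[0.3,0.7,-0.5,35,0,0,0],[0.3,0,0,25,0,0,0],[0.3,0,0,0,0,0,0],[0.3,0,0,0,0,0,0]]'
python3 -m creep '[[1,0,0,0,0,0,0],[1,0,0,0,0,0,0],[1,0,0,0,0,0,0],[1,0,0,0,0,0,0]]' 45
python3 -m creep '[[1,0,0,-15,0,0,0],[1,0,0,-50,0,0,0],[1,0,0,-60,0,0,0],[1,0,0,0,0,0,9.7],[1,0,0,0,0,0,0]]' 
python3 - <<'E'
from h import *
plan(555.9,-240.4,160,84.1)
E
```

```text
time_s: 25.98
ee_pos: [610.8, -3.9, 34.7]
ee_rot: [179.8, 0.0, 93.7]
force: [0.9, 0.1, 0.2]
gripper_width: 63.7
time_s: 26.48
ee_pos: [609.9, -3.6, 33.6]
ee_rot: [179.9, 0.0, 93.8]
force: [-0.6, 0.2, 2.8]
gripper_width: 38.2
time_s: 27.1
ee_pos: [609.5, -3.6, 159.3]
ee_rot: [179.9, -0.0, 84.2]
force: [0.1, -0.8, -1.1]
gripper_width: 37.8
ee [609.5  -3.6 159.3] [179.9  -0.   84.2] tool shift [-241.1  -29.4   -0.8] turn z 0.1 flip turn -179.9 q6 4.4
```

```bash

python3 -m creep '[[1,-48.1,-5.9,0,0,0,0],[1,-48.1,-5.9,0,0,0,0],[1,-48.1,-5.9,0,0,0,0],[1,-48.1,-5.9,0,0,0,0],[1,-48.1,-5.9,0,0,0,0]]' 
python3 -m creep '[[1,0,0,30,0,0,0],[1,0,0,40,0,0,0],[1,0,0,26,0,0,0],[1,0,0,0,0,0,0],[1,0,0,0,0,0,0]]' 
python3 -m creep '[[1,0,0,0,0,0,0],[1,0,0,0,0,0,0]]' 
python3 - <<'E'
from h import *
plan(555.9,-240.0,50,84.1)
E
```

```text
time_s: 27.72
ee_pos: [554.2, -240.9, 157.0]
ee_rot: [-179.9, -0.1, 84.3]
force: [0.0, -0.2, -0.5]
gripper_width: 37.9
time_s: 28.35
ee_pos: [555.9, -239.9, 62.7]
ee_rot: [180.0, 0.0, 84.2]
force: [-0.6, -0.2, -0.7]
gripper_width: 37.8
time_s: 28.6
ee_pos: [556.0, -239.9, 63.2]
ee_rot: [179.9, 0.0, 84.1]
force: [-0.2, 0.5, -0.4]
gripper_width: 37.8
ee [ 556.  -239.9   63.2] [179.9   0.   84.1] tool shift [-0.1 -0.1 13.2] turn z 0.0 flip turn -180.0 q6 -18.5
```

```bash

python3 -m creep '[[1,0,0,6,0,0,0],[1,0,0,5,0,0,0],[1,0,0,4,0,0,0],[1,0,0,0,0,0,0]]' 
python3 -m creep '[[1,0,0,4,0,0,0],[1,0,0,3,0,0,0],[1,0,0,0,0,0,0]]'
python3 -m creep '[[1,0,0,2,0,0,0],[1,0,0,1,0,0,0],[1,0,0,0,0,0,0]]'
```

```text
time_s: 29.1
ee_pos: [555.1, -239.6, 46.5]
ee_rot: [-179.9, -0.0, 84.1]
force: [-0.5, -0.6, 0.1]
gripper_width: 37.8
time_s: 29.48
ee_pos: [555.4, -239.7, 39.9]
ee_rot: [-180.0, -0.0, 84.1]
force: [0.6, -0.1, -1.8]
gripper_width: 37.9
time_s: 29.85
ee_pos: [555.5, -239.8, 39.6]
ee_rot: [179.9, 0.0, 84.1]
force: [-3.8, 2.3, 13.1]
gripper_width: 37.6
```

```bash

python3 -m creep '[[0.3,0,0,0,0,0,0],[0.3,0,0,0,0,0,0],[0.3,0,0,-20,0,0,0],[0.3,0,0,-50,0,0,0],[0.3,0,0,-50,0,0,0]]'
python3 -m creep '[[0.3,0,0,0,0,0,0]]'
python3 - <<'E'
from h import *
plan(439.8,13.8,160,78.5)
E
```

```text
time_s: 30.48
ee_pos: [555.1, -239.6, 157.5]
ee_rot: [-179.9, -0.0, 84.1]
force: [1.3, 0.6, -0.9]
gripper_width: 63.8
time_s: 30.6
ee_pos: [558.0, -240.9, 161.3]
ee_rot: [179.5, 0.2, 84.1]
force: [-0.4, -0.3, -0.8]
gripper_width: 63.8
ee [ 558.  -240.9  161.3] [179.5   0.2  84.1] tool shift [ 241.2 -143.8   -0.6] turn z 5.6 flip turn -174.4 q6 -18.5
```

```bash

python3 -m creep '[[0.3,48.1,-28.5,0,0,0,0],[0.3,48.1,-28.5,0,0,0,0],[0.3,48.1,-28.5,0,0,0,0],[0.3,48.1,-28.5,0,0,0,0],[0.3,48.1,-28.5,20,0,0,0]]'
python3 -m creep '[[0.3,0,0,40,0,0,5.6],[0.3,0,0,10,0,0,0],[0.3,0,0,0,0,0,0],[0.3,0,0,0,0,0,0]]'
python3 - <<'E'
from h import *
plan(439.8,13.8,34,78.5)
E
```

```text
time_s: 31.22
ee_pos: [438.0, 15.6, 136.7]
ee_rot: [179.9, -0.0, 84.0]
force: [0.3, 1.2, 0.1]
gripper_width: 63.7
time_s: 31.72
ee_pos: [439.6, 13.6, 87.8]
ee_rot: [179.9, -0.0, 78.5]
force: [-0.2, -0.1, -0.2]
gripper_width: 64.1
ee [439.6  13.6  87.8] [179.9  -0.   78.5] tool shift [ 0.2  0.  53.8] turn z -0.0 flip turn 180.0 q6 11.8
```

```bash

python3 -m creep '[[0.3,0.2,0,34,0,0,0],[0.3,0,0,20,0,0,0],[0.3,0,0,0,0,0,0],[0.3,0,0,0,0,0,0]]'
python3 -m creep '[[1,0,0,0,0,0,0],[1,0,0,0,0,0,0],[1,0,0,0,0,0,0],[1,0,0,0,0,0,0]]' 45
python3 -m creep '[[1,0,0,-15,0,0,0],[1,0,0,-50,0,0,0],[1,0,0,-60,0,0,0],[1,0,0,0,0,0,-5.6],[1,0,0,0,0,0,0]]' 
python3 - <<'E'
from h import *
plan(551.2,-286.3,160,84.1)
E
```

```text
time_s: 32.22
ee_pos: [439.8, 14.1, 34.2]
ee_rot: [179.9, -0.0, 78.5]
force: [0.0, 0.2, 0.2]
gripper_width: 63.8
time_s: 32.72
ee_pos: [438.8, 14.4, 33.4]
ee_rot: [180.0, -0.0, 78.5]
force: [-0.5, 0.1, 4.0]
gripper_width: 37.7
time_s: 33.35
ee_pos: [438.2, 14.4, 158.3]
ee_rot: [180.0, -0.0, 84.0]
force: [0.4, -0.0, -1.2]
gripper_width: 37.9
ee [438.2  14.4 158.3] [180.  -0.  84.] tool shift [-287.3  143.6   -1.7] turn z -0.1 flip turn 179.9 q6 6.3
```

```bash

python3 -m creep '[[1,-47.9,23.9,0,0,0,0],[1,-47.9,23.9,0,0,0,0],[1,-47.9,23.9,0,0,0,0],[1,-47.9,23.9,0,0,0,0],[1,-47.9,23.9,0,0,0,0]]' 
python3 -m creep '[[1,-47.7,23.9,0,0,0,0],[1,0,0,40,0,0,0],[1,0,0,40,0,0,0],[1,0,0,16,0,0,0],[1,0,0,0,0,0,0]]' 
python3 -m creep '[[1,0,0,0,0,0,0],[1,0,0,0,0,0,0],[1,0,0,0,0,0,0]]' 
python3 - <<'E'
from h import *
plan(551.2,-286.0,50,84.1)
E
```

```text
time_s: 33.98
ee_pos: [532.3, -237.5, 156.3]
ee_rot: [-179.8, -0.1, 84.0]
force: [0.4, -0.2, -0.2]
gripper_width: 37.9
time_s: 34.6
ee_pos: [550.8, -285.5, 60.6]
ee_rot: [-179.8, -0.1, 84.1]
force: [-0.4, 0.4, -0.1]
gripper_width: 37.5
time_s: 34.98
ee_pos: [552.1, -286.3, 63.2]
ee_rot: [179.9, 0.0, 84.1]
force: [-0.2, -0.4, -2.0]
gripper_width: 38.1
ee [ 552.1 -286.3   63.2] [179.9   0.   84.1] tool shift [ 0.2 -0.9 13.2] turn z -0.0 flip turn 180.0 q6 -22.6
```

```bash

python3 -m creep '[[1,0.2,-0.6,6,0,0,0],[1,0,0,5,0,0,0],[1,0,0,4,0,0,0],[1,0,0,0,0,0,0]]' 
python3 -m creep '[[1,0,0,4,0,0,0],[1,0,0,3,0,0,0],[1,0,0,0,0,0,0]]'
python3 -m creep '[[1,0,0,2,0,0,0],[1,0,0,1,0,0,0],[1,0,0,0,0,0,0]]'
```

```text
time_s: 35.48
ee_pos: [550.7, -285.7, 46.4]
ee_rot: [-179.9, -0.0, 84.1]
force: [-0.1, -0.7, -0.7]
gripper_width: 37.7
time_s: 35.85
ee_pos: [550.9, -285.8, 39.8]
ee_rot: [-180.0, -0.0, 84.1]
force: [0.5, 0.3, -0.9]
gripper_width: 38.1
time_s: 36.22
ee_pos: [551.1, -285.9, 39.4]
ee_rot: [179.9, 0.0, 84.1]
force: [-3.4, 1.8, 11.8]
gripper_width: 37.9
```

```bash

python3 -m creep '[[0.3,0,0,0,0,0,0],[0.3,0,0,0,0,0,0],[0.3,0,0,-20,0,0,0],[0.3,0,0,-60,0,0,0],[0.3,0,0,-60,0,0,0]]'
python3 -m creep '[[0.3,0,0,0,0,0,0],[0.3,0,0,0,0,0,0]]'
python3 - <<'E'
from h import *
plan(551.2,-286.0,180,84.1)
w=Cam("wrist");t=Cam("top")
z=lambda im,b:im[b[1]:b[3],b[0]:b[2]]
A=cv2.resize(z(w.im,(180,60,460,300)),(700,600)); save(A,"w12.png"); save(t.im,"t3.png",(130,180,520,390),2)
E
```

```text
time_s: 36.85
ee_pos: [550.7, -285.7, 177.7]
ee_rot: [-179.9, -0.0, 84.1]
force: [0.1, 0.2, -0.6]
gripper_width: 63.8
time_s: 37.1
ee_pos: [550.5, -285.6, 176.2]
ee_rot: [-179.9, -0.0, 84.1]
force: [-0.2, 0.7, -0.2]
gripper_width: 63.8
ee [ 550.5 -285.6  176.2] [-179.9   -0.    84.1] tool shift [-0.4  0.8 -3.8] turn z -0.0 flip turn 180.0 q6 -22.6
```

View pics/w12.png

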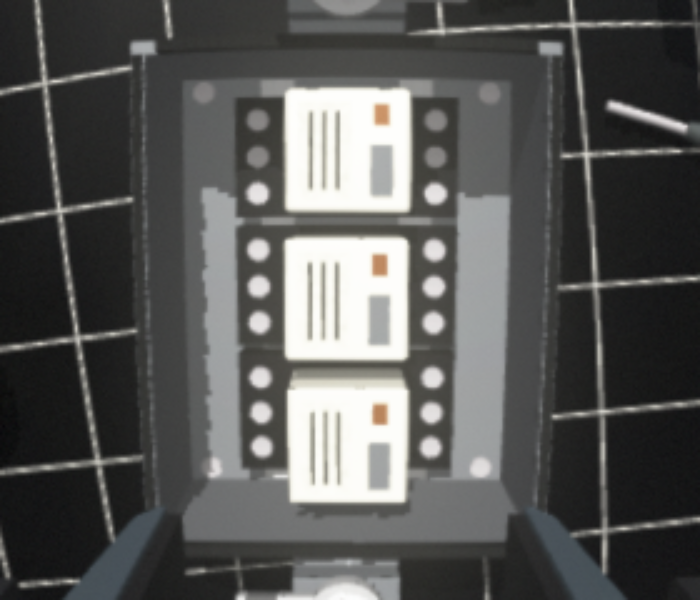

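View pics/t3.png

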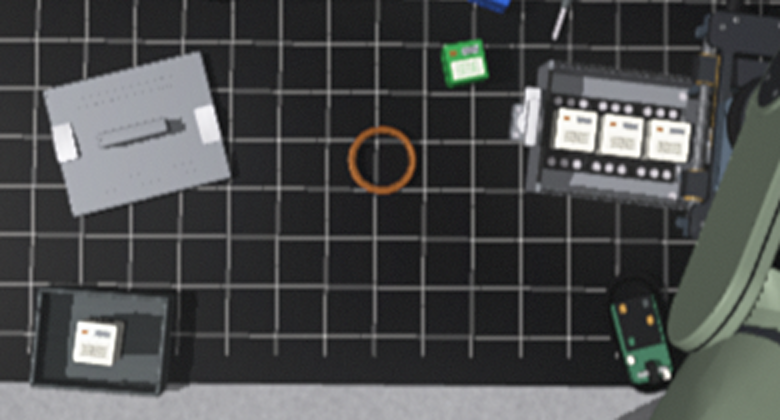

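```bash

python3 -m creep '[[0.3,56.2,-6.6,-4,0,0,0],[0.3,56.2,-6.6,-4,0,0,0],[0.3,56.2,-6.6,-4,0,0,0],[0.3,56.2,-6.6,-4,0,0,0],[0.3,56.2,-6.6,-4,0,0,0]]' >/dev/null
python3 -m creep '[[0.3,56.2,-6.6,-4,0,0,0],[0.3,56.2,-6.6,-4,0,0,0],[0.3,56.2,-6.6,-4,0,0,-10.5],[0.3,0,0,0,0,0,0],[0.3,0,0,0,0,0,0]]' 
python3 - <<'E'
from h import *
import pickle
w=Cam("wrist");save(w.im,"w13.png");pickle.dump(w,open("w13.pkl","wb"))
E
python3 -m creep '[[0.3,0,50,10,0,0,-10.5],[0.3,0,30,0,0,0,0],[0.3,0,0,0,0,0,0],[0.3,0,0,0,0,0,0]]' 
python3 - <<'E'
from h import *
import pickle
w=Cam("wrist");save(w.im,"w14.png");pickle.dump(w,open("w14.pkl","wb"))
E
```

```text
time_s: 38.45
ee_pos: [544.1, 166.4, 207.5]
ee_rot: [-179.8, 0.1, 94.6]
force: [0.5, -0.9, -0.7]
gripper_width: 64.0
time_s: 39.0
ee_pos: [622.7, 177.2, 198.7]
ee_rot: [-179.9, 0.0, 105.0]
force: [0.3, -0.0, 0.1]
gripper_width: 63.6
```

View pics/w13.png

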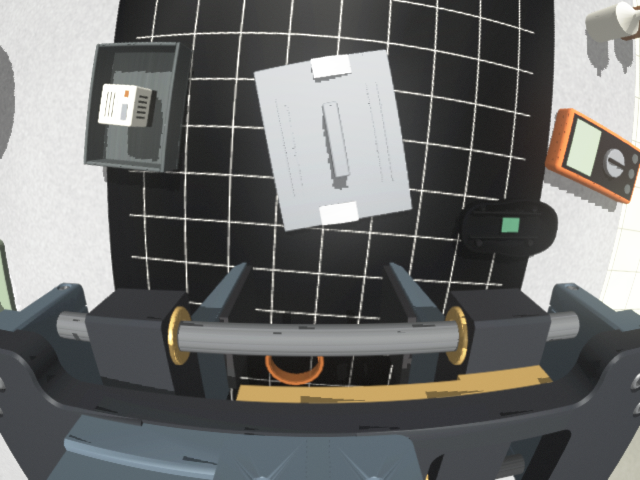

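View pics/w14.png

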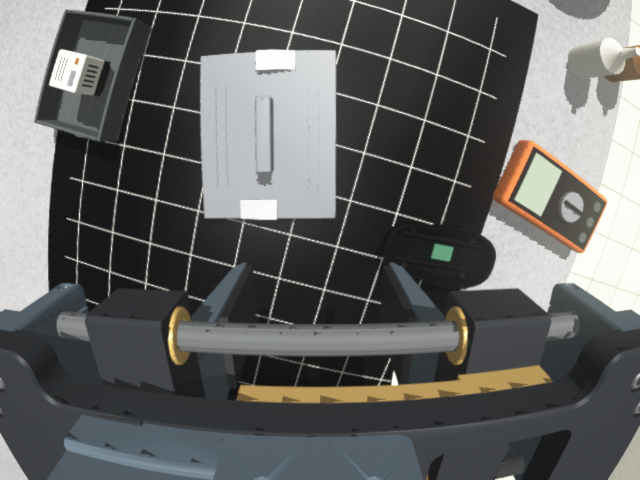

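```bash

python3 - <<'E'
from h import *
import pickle
a=pickle.load(open("w13.pkl","rb"));b=pickle.load(open("w14.pkl","rb"))
def corners(c,box):
    g=cv2.cvtColor(c.im,cv2.COLOR_BGR2GRAY); m=np.zeros_like(g); x0,y0,x1,y1=box
    m[y0:y1,x0:x1]=(g[y0:y1,x0:x1]>120)*255
    m=cv2.morphologyEx(m,cv2.MORPH_OPEN,np.ones((7,7)))
    k=max(cv2.findContours(m,cv2.RETR_EXTERNAL,cv2.CHAIN_APPROX_NONE)[0],key=cv2.contourArea)
    W=np.array([c.on(u,v,14)[:2] for u,v in k[:,0,:]],np.float32)
    return cv2.approxPolyDP(k,12,True)[:,0].tolist(),cv2.minAreaRect(W),cv2.contourArea(W)
print(corners(a,(230,35,430,245)));print(corners(b,(170,35,360,235)))
P=[];
for p,q in [((255,72),(201,56)),((387,50),(336,50)),((411,208),(336,218)),((286,230),(204,218))]:
    r,e=tri([(a,*p),(b,*q)]);P.append(r);print(r.round(1),np.round(e,1))
P=np.array(P);print(P.mean(0).round(1))
save(np.hstack([cv2.resize(a.im[85:195,305:365],None,fx=5,fy=5),cv2.resize(b.im[85:195,230:290],None,fx=5,fy=5)]),"rib.png")
E
```

```text
([[387, 50], [254, 72], [285, 229], [410, 209]], ((553.9774780273438, 243.09881591796875), (132.84893798828125, 167.29588317871094), 14.640948295593262), 21356.455079806736)
([[201, 56], [204, 216], [334, 217], [335, 51]], ((554.5103759765625, 243.6312713623047), (132.48892211914062, 166.57565307617188), 14.623542785644531), 21286.814127109246)
[472.3 304.3  18. ] [0.2 0.2]
[597.1 337.7  17.9] [0.5 0.5]
[641.3 179.6   1.8] [0.6 0.6]
[513.8 150.3  21.7] [0.4 0.4]
[556.1 243.   14.8]
```

View pics/rib.png

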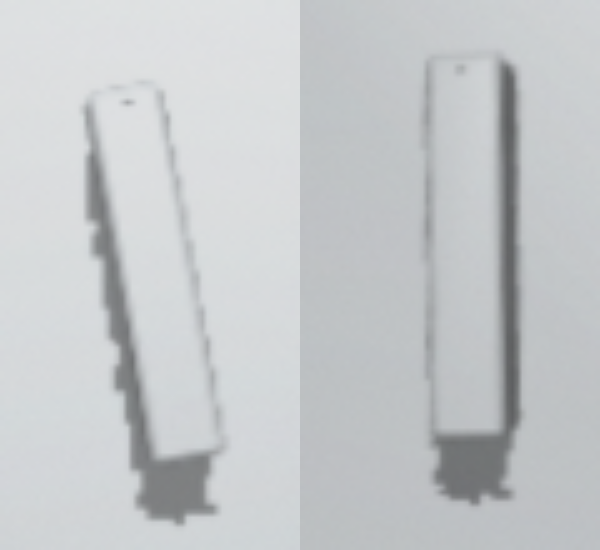

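```bash

python3 - <<'E'
from h import *
import pickle
a=pickle.load(open("w13.pkl","rb"));b=pickle.load(open("w14.pkl","rb"))
P=[]
for p,q in [((93,96),(430,60)),((156,85),(497,57)),((216,448),(505,432)),((154,460),(434,435))]:
    o=[(a,304.6+p[0]/5,84.6+p[1]/5),(b,229.6+(q[0]-300)/5,84.6+q[1]/5)]
    r,e=tri(o);P.append(np.r_[r,o[0][0].on(*o[0][1:],38)[:2],o[1][0].on(*o[1][1:],38)[:2]]);print(P[-1].round(1),np.round(e,1))
print(np.mean(P,0).round(1))
for k in(0,3,5):
    c=np.array(P)[:,k:k+2]; d=c[0]+c[1]-c[2]-c[3]; print(np.degrees(np.arctan2(d[1],d[0])), np.linalg.norm(d)/2)
plan(554.3,243.4,80,104.6)
E
```

```text
[540.2 274.4  39.9 540.2 274.7 539.8 274.4] [0.1 0.1]
[551.3 277.7  37.6 551.3 277.8 551.4 277.6] [0.1 0.1]
[568.7 211.5  29.1 567.9 212.3 569.6 212.6] [0. 0.]
[556.9 208.8  36.  556.8 209.1 557.2 208.9] [0.1 0.1]
[554.3 243.1  35.7 554.  243.5 554.5 243.4]
104.5179269439618 68.09094562093479
104.24542571930102 67.64888766145884
105.26071790251297 67.62500479425375
ee [622.5 177.5 199. ] [-179.9    0.   105. ] tool shift [ 81.4 -48.7 119.1] turn z 0.4 flip turn -179.6 q6 -0.1
```

```bash

python3 -m creep '[[0.5,40.7,-24.4,40,0,0,0],[0.5,40.7,-24.4,40,0,0,0.4],[0.5,0,0,40,0,0,0],[0.5,0,0,0,0,0,0],[0.5,0,0,0,0,0,0]]' 
python3 -m creep '[[0.5,0,0,0,0,0,0]]'
python3 - <<'E'
from h import *
import pickle
plan(554.3,243.4,20,104.6)
w=Cam("wrist");save(w.im,"w15.png")
E
```

```text
time_s: 39.67
ee_pos: [556.3, 244.5, 81.0]
ee_rot: [179.8, -0.0, 104.6]
force: [0.8, 0.8, 0.2]
gripper_width: 45.6
time_s: 39.8
ee_pos: [556.9, 244.5, 81.3]
ee_rot: [179.8, -0.0, 104.6]
force: [-0.1, 0.2, 0.6]
gripper_width: 45.5
ee [556.9 244.5  81.3] [179.8  -0.  104.6] tool shift [-0.5 -3.  61.3] turn z 0.0 flip turn -180.0 q6 8.0
```

View pics/w15.png

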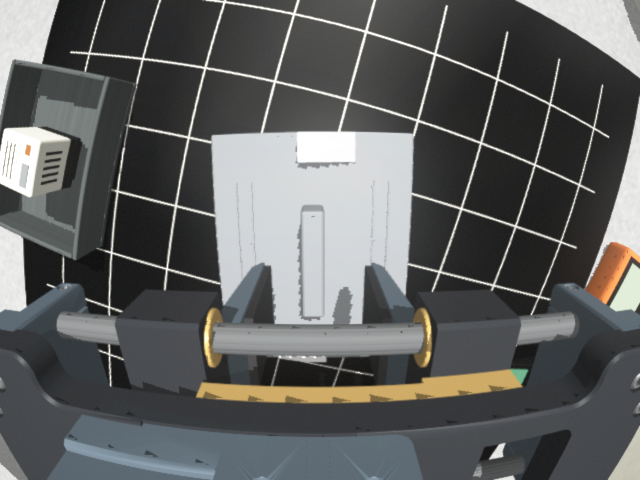

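```bash

python3 -m creep '[[0.5,-0.5,-2.5,35,0,0,0],[0.5,0,0,26,0,0,0],[0.5,0,0,0,0,0,0],[0.5,0,0,0,0,0,0]]' 
python3 -m creep '[[1,0,0,0,0,0,0],[1,0,0,0,0,0,0],[1,0,0,0,0,0,0],[1,0,0,0,0,0,0]]' 50
python3 -m creep '[[1,0,0,0,0,0,0],[1,0,0,-15,0,0,0],[1,0,0,-25,0,0,0],[1,0,0,-50,0,0,0],[1,0,0,-60,0,0,0]]'
python3 - <<'E'
from h import *
plan(555.9,-240.4,170,84.1)
E
```

```text
time_s: 40.35
ee_pos: [554.2, 243.7, 19.6]
ee_rot: [179.8, -0.0, 104.7]
force: [0.7, -0.1, 0.2]
gripper_width: 45.6
time_s: 40.85
ee_pos: [553.4, 243.6, 18.5]
ee_rot: [179.9, -0.0, 104.7]
force: [-0.1, -0.4, 1.1]
gripper_width: 13.9
time_s: 41.48
ee_pos: [551.6, 242.8, 168.5]
ee_rot: [-179.8, 0.0, 104.7]
force: [0.4, 1.1, -3.5]
gripper_width: 13.6
ee [551.6 242.8 168.5] [-179.8    0.   104.7] tool shift [-468.6 -118.3   -0.8] turn z 20.6 flip turn -159.4 q6 8.0
```

```bash

python3 -m creep '[[1,-46.8,-11.8,0,0,0,0],[1,-46.8,-11.8,0,0,0,0],[1,-46.8,-11.8,0,0,0,0],[1,-46.8,-11.8,0,0,0,0],[1,-46.8,-11.8,0,0,0,0]]' >/dev/null
python3 -m creep '[[1,-46.8,-11.8,0,0,0,0],[1,-46.8,-11.8,0,0,0,0],[1,-46.8,-11.8,0,0,0,0],[1,-46.8,-11.8,0,0,0,0],[1,-46.8,-11.8,0,0,0,0]]'
python3 -m creep '[[1,0,0,0,0,0,6.9],[1,0,0,0,0,0,6.9],[1,0,0,0,0,0,6.8],[1,0,0,0,0,0,0],[1,0,0,0,0,0,0]]'
python3 - <<'E'
from h import *
plan(555.9,-240.4,100,84.1)
w=Cam("wrist");save(w.im,"w16.png")
E
```

```text
time_s: 42.72
ee_pos: [556.7, -240.5, 168.1]
ee_rot: [-180.0, -0.1, 104.7]
force: [0.7, -0.6, -3.6]
gripper_width: 13.6
time_s: 43.35
ee_pos: [557.2, -239.1, 168.0]
ee_rot: [-180.0, -0.0, 84.2]
force: [-0.8, 0.4, -3.0]
gripper_width: 13.9
ee [ 557.2 -239.1  168. ] [-180.    -0.    84.2] tool shift [-1.5 -1.1 68. ] turn z 0.1 flip turn -179.9 q6 -18.5
```

View pics/w16.png

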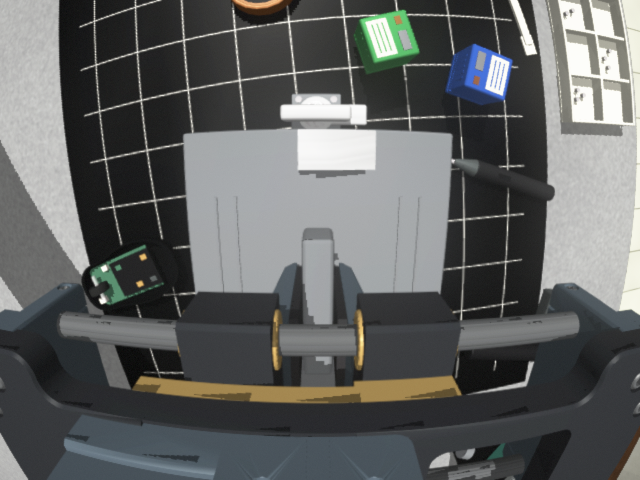

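```bash

python3 -m creep '[[1,-1,-1.1,30,0,0,0],[1,0,0,25,0,0,0],[1,0,0,12,0,0,0],[1,0,0,0,0,0,0],[1,0,0,0,0,0,0]]' 
python3 -m creep '[[1,0,0,0,0,0,0]]'
python3 - <<'E'
from h import *
plan(555.9,-239.9,83.5,84.1)
w=Cam("wrist");save(w.im,"w17.png")
E
```

```text
time_s: 44.02
ee_pos: [557.1, -240.5, 102.1]
ee_rot: [179.9, 0.0, 84.1]
force: [0.7, 0.7, -4.2]
gripper_width: 13.7
time_s: 44.15
ee_pos: [557.0, -240.4, 102.2]
ee_rot: [179.9, 0.0, 84.1]
force: [0.7, -0.8, -3.9]
gripper_width: 13.6
ee [ 557.  -240.4  102.2] [179.9   0.   84.1] tool shift [ 0.4 -1.2 18.7] turn z -0.0 flip turn 180.0 q6 -18.5
```

View pics/w17.png

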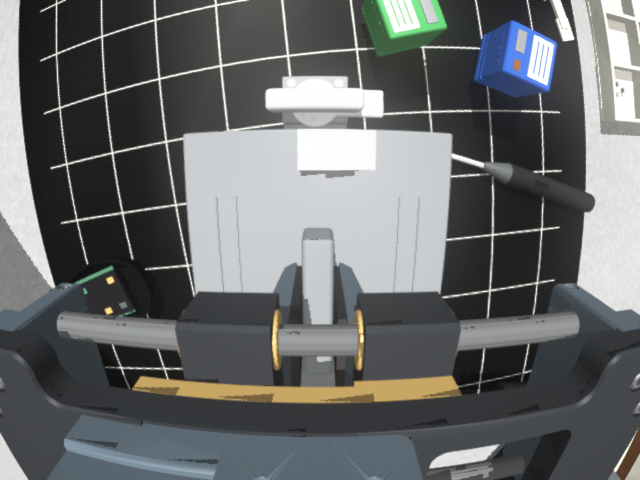

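```bash

python3 -m creep '[[1,0.4,-0.8,4,0,0,0],[1,0,0,3,0,0,0],[1,0,0,3,0,0,0],[1,0,0,0,0,0,0]]' 
python3 -m creep '[[1,0,0,3,0,0,0],[1,0,0,3,0,0,0],[1,0,0,0,0,0,0]]'
```

```text
time_s: 44.7
ee_pos: [555.3, -239.5, 90.6]
ee_rot: [-180.0, -0.0, 84.1]
force: [-0.5, 0.4, -3.9]
gripper_width: 13.4
time_s: 45.08
ee_pos: [555.3, -239.5, 84.7]
ee_rot: [-180.0, -0.0, 84.1]
force: [0.1, -0.5, -3.8]
gripper_width: 13.4
```

```bash

python3 -m creep '[[1,0,0,1,0,0,0],[1,0,0,1,0,0,0],[1,0,0,0,0,0,0]]' 
python3 -m creep '[[0.6,0,0,0,0,0,0],[0.6,0,0,0,0,0,0],[0.6,0,0,0,0,0,0],[0.6,0,0,-20,0,0,0],[0.6,0,0,-50,0,0,0]]'
python3 -m creep '[[0.6,0,0,-20,0,0,0],[0.6,0,0,0,0,0,0]]'
python3 - <<'E'
from h import *
w=Cam("wrist");save(w.im,"w18.png")
s=Cam("scene");save(s.im,"s3.png",(150,100,320,260),4)
plan(546.1,-334.9,160,174.5)
E
```

```text
time_s: 45.45
ee_pos: [555.7, -239.7, 83.5]
ee_rot: [180.0, 0.0, 84.1]
force: [-0.8, 0.8, -1.1]
gripper_width: 14.1
time_s: 46.08
ee_pos: [554.0, -238.9, 151.4]
ee_rot: [-179.7, -0.1, 84.1]
force: [1.2, -0.3, 0.2]
gripper_width: 36.3
time_s: 46.32
ee_pos: [556.6, -240.1, 174.9]
ee_rot: [179.8, 0.1, 84.1]
force: [0.6, -0.4, -1.1]
gripper_width: 36.4
ee [ 555.  -239.4  172.2] [-179.9   -0.    84.1] tool shift [-95.9   1.   12.1] turn z -90.4 flip turn 89.6 q6 -18.5
```

View pics/w18.png

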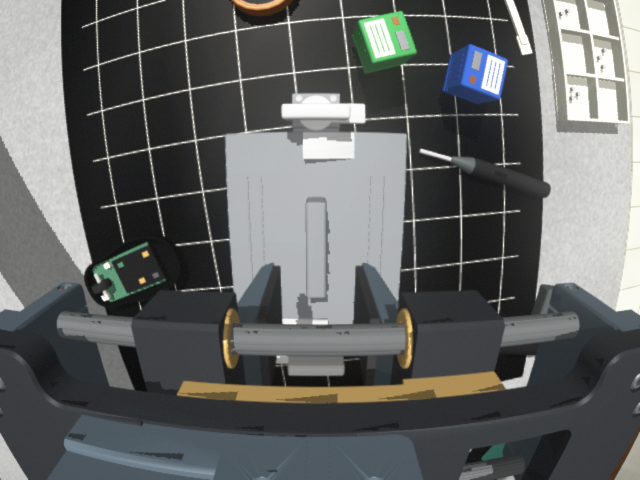

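View pics/s3.png

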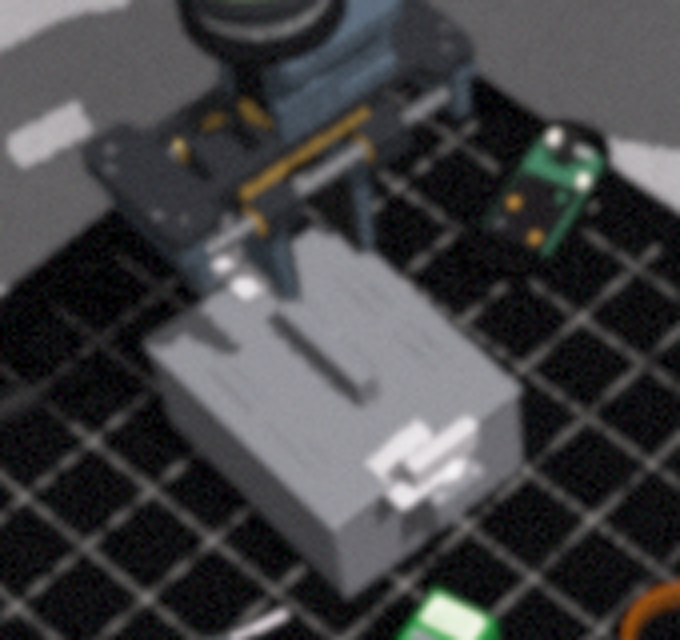

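```bash

python3 -m creep '[[0.55,-48,0.5,5,0,0,0],[0.55,-48,0.5,5,0,0,0],[0.55,0,0,0,0,0,-10],[0.55,0,0,0,0,0,-10],[0.55,0,0,0,0,0,-10]]' 
python3 -m creep '[[0.55,0,0,0,0,0,-10],[0.55,0,0,0,0,0,-10],[0.55,0,0,0,0,0,-10],[0.55,0,0,0,0,0,-10],[0.55,0,0,0,0,0,-10]]' >/dev/null
python3 -m creep '[[0.55,0,0,0,0,0,-10.4],[0.55,0,0,0,0,0,0],[0.55,0,0,0,0,0,0]]' 
python3 - <<'E'
from h import *
plan(546,-335,91,174.7)
w=Cam("wrist");save(w.im,"w19.png")
E
```

```text
time_s: 47.05
ee_pos: [545.7, -334.9, 160.7]
ee_rot: [-179.9, -0.2, 114.4]
force: [-0.4, 0.4, 0.7]
gripper_width: 41.2
time_s: 48.05
ee_pos: [546.3, -335.0, 162.0]
ee_rot: [179.9, -0.1, 174.3]
force: [0.4, 0.6, 0.2]
gripper_width: 41.2
ee [ 546.3 -335.   162. ] [ 1.799e+02 -1.000e-01  1.743e+02] tool shift [ 0.2 -0.1 71. ] turn z -0.4 flip turn 179.6 q6 -116.9
```

View pics/w19.png

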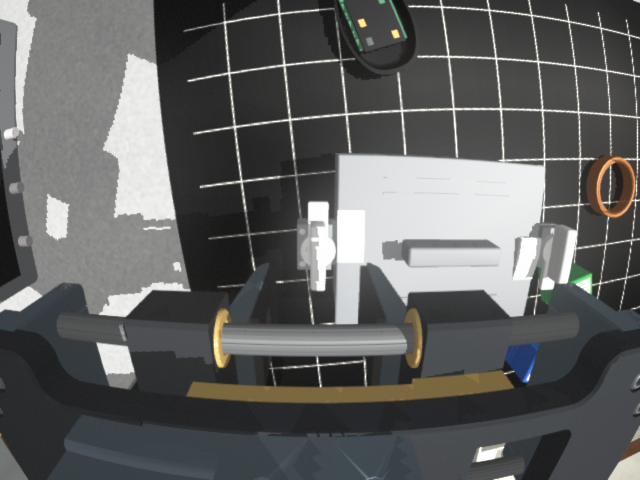

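```bash

python3 -m creep '[[0.55,0,0,40,0,0,0],[0.55,0,0,31,0,0,-0.4],[0.55,0,0,0,0,0,0],[0.55,0,0,0,0,0,0]]' 
python3 -m creep '[[1,0,0,0,0,0,0],[1,0,0,0,0,0,0],[1,0,0,0,0,0,0],[1,0,0,0,0,0,0]]' 55
python3 -m creep '[[1,0,0,0,0,0,9],[1,0,0,0,0,0,9],[1,0,0,0,0,0,9],[1,0,0,0,0,0,9],[1,0,0,0,0,0,0]]'
```

```text
time_s: 48.6
ee_pos: [547.4, -335.7, 93.2]
ee_rot: [-180.0, 0.1, 174.8]
force: [0.2, 0.4, -0.3]
gripper_width: 40.8
time_s: 49.1
ee_pos: [546.8, -335.0, 92.5]
ee_rot: [180.0, 0.0, 174.8]
force: [-0.2, 1.7, 2.5]
gripper_width: 9.4
time_s: 49.72
ee_pos: [546.6, -335.7, 92.5]
ee_rot: [-180.0, 0.0, 139.0]
force: [0.1, -1.7, 3.4]
gripper_width: 9.7
```

```bash

python3 -m creep '[[1,0,0,0,0,0,9],[1,0,0,0,0,0,9],[1,0,0,0,0,0,9],[1,0,0,0,0,0,9],[1,0,0,0,0,0,0]]'
python3 -m creep '[[1,0,0,0,0,0,9],[1,0,0,0,0,0,9],[1,0,0,0,0,0,1.5],[1,0,0,0,0,0,0],[1,0,0,0,0,0,0]]'
python3 -c "
from workcell import state;s=state();print(s['torque'],s['force'],s['ee_rot'])"
```

```text
time_s: 50.35
ee_pos: [546.0, -336.1, 92.5]
ee_rot: [-179.9, 0.1, 103.1]
force: [-3.5, -3.0, 4.8]
gripper_width: 9.2
time_s: 50.98
ee_pos: [545.5, -336.1, 92.5]
ee_rot: [-179.9, 0.1, 83.7]
force: [-4.7, -3.3, 6.1]
gripper_width: 10.0
[-0.50287528  0.96579921  0.20540751] [-4.66689381 -3.27230042  6.10492089] [-1.79895772e+02  9.93497345e-02  8.37174503e+01]
```

```bash

python3 -m creep '[[1,0,0,0,0,0,1.5],[1,0,0,0,0,0,1],[1,0,0,0,0,0,0],[1,0,0,0,0,0,0]]'
python3 -c "
from workcell import state;s=state();print(s['torque'],s['force'],s['ee_rot'])"
```

```text
time_s: 51.48
ee_pos: [545.5, -336.1, 92.5]
ee_rot: [-179.9, 0.2, 81.4]
force: [-5.6, -3.7, 6.0]
gripper_width: 9.9
[-0.49839778  0.98932626  1.3308921 ] [-5.62024108 -3.68798148  5.95026258] [-1.79870971e+02  1.56728564e-01  8.14446228e+01]
```

```bash

python3 -m creep '[[0.55,0,0,0,0,0,-2],[0.55,0,0,0,0,0,0],[0.55,0,0,0,0,0,0],[0.55,0,0,-30,0,0,0],[0.55,0,0,-40,0,0,0]]'
python3 -m creep '[[0.55,0,0,0,0,0,-10],[0.55,0,0,0,0,0,-10],[0.55,0,0,0,0,0,-10],[0.55,0,0,0,0,0,-10],[0.55,0,0,0,0,0,-10]]'
python3 -m creep '[[0.55,0,0,0,0,0,-10],[0.55,0,0,0,0,0,-10],[0.55,0,0,0,0,0,-10],[0.55,0,0,0,0,0,-10],[0.55,0,0,0,0,0,0]]'
python3 - <<'E'
from h import *
plan(565.9,-146,161,174.3)
w=Cam("wrist");save(w.im,"w20.png")
E
```

```text
time_s: 52.1
ee_pos: [546.2, -334.6, 161.4]
ee_rot: [-179.9, -0.1, 82.9]
force: [0.8, 0.3, 0.1]
gripper_width: 41.1
time_s: 52.72
ee_pos: [546.8, -335.0, 161.8]
ee_rot: [180.0, -0.0, 133.3]
force: [0.2, 0.2, 0.2]
gripper_width: 40.8
time_s: 53.35
ee_pos: [546.8, -335.0, 161.8]
ee_rot: [180.0, 0.0, 172.8]
force: [-0.8, 0.9, 0.7]
gripper_width: 41.0
ee [ 546.8 -335.   161.8] [180.    0.  172.8] tool shift [  4.8 189.9   0.9] turn z -1.5 flip turn 178.5 q6 -115.3
```

View pics/w20.png

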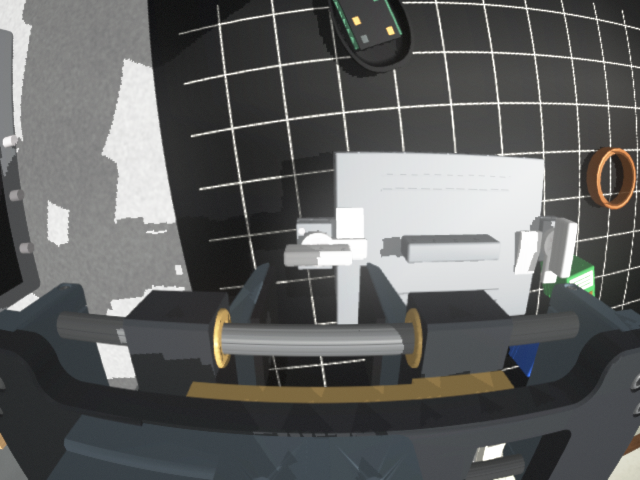

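Latch B (wing at ~(318,255)) lies over the keeper, locked. Now latch A.

```bash

python3 -m creep '[[0.55,1.2,47.5,0,0,0,0],[0.55,1.2,47.5,0,0,0,0],[0.55,1.2,47.5,0,0,0,0],[0.55,1.2,47.4,0,0,0,0],[0.55,0,0,0,0,0,-1.5]]'
python3 -m creep '[[0.55,0,0,40,0,0,0],[0.55,0,0,20,0,0,0],[0.55,0,0,0,0,0,0],[0.55,0,0,0,0,0,0]]'
python3 - <<'E'
from h import *
plan(565.9,-146,92,174.3)
E
```

```text
time_s: 54.02
ee_pos: [565.6, -143.3, 162.2]
ee_rot: [179.9, -0.0, 174.6]
force: [-0.5, -0.3, 0.9]
gripper_width: 41.0
time_s: 54.52
ee_pos: [566.1, -147.0, 103.0]
ee_rot: [-180.0, 0.1, 174.3]
force: [0.4, 0.6, 0.9]
gripper_width: 41.3
ee [ 566.1 -147.   103. ] [-1.800e+02  1.000e-01  1.743e+02] tool shift [ 0.4  1.  11. ] turn z 0.0 flip turn -180.0 q6 -100.0
```

```bash

python3 -m creep '[[0.55,0,-0.7,11,0,0,0],[0.55,0,0,0,0,0,0],[1,0,0,0,0,0,0],[1,0,0,0,0,0,0],[1,0,0,0,0,0,0]]' 55
python3 -m creep '[[1,0,0,0,0,0,9],[1,0,0,0,0,0,9],[1,0,0,0,0,0,9],[1,0,0,0,0,0,9],[1,0,0,0,0,0,0]]'
```

```text
time_s: 55.15
ee_pos: [565.5, -146.9, 91.3]
ee_rot: [180.0, 0.0, 174.4]
force: [-0.2, -0.2, 0.1]
gripper_width: 14.0
time_s: 55.78
ee_pos: [565.6, -146.1, 91.3]
ee_rot: [179.9, -0.0, 138.5]
force: [0.6, 4.0, 2.3]
gripper_width: 9.6
```

```bash

python3 -m creep '[[1,0,0,0,0,0,9],[1,0,0,0,0,0,9],[1,0,0,0,0,0,9],[1,0,0,0,0,0,9],[1,0,0,0,0,0,0]]'
python3 -m creep '[[1,0,0,0,0,0,9],[1,0,0,0,0,0,9],[1,0,0,0,0,0,1.5],[1,0,0,0,0,0,1.5],[1,0,0,0,0,0,0]]'
python3 -c "
from workcell import state;s=state();print(s['torque'],s['force'],s['ee_rot'])"
```

```text
time_s: 56.4
ee_pos: [565.4, -146.2, 91.3]
ee_rot: [180.0, -0.1, 102.6]
force: [0.3, 4.4, 2.0]
gripper_width: 9.2
time_s: 57.02
ee_pos: [565.4, -146.2, 91.3]
ee_rot: [-180.0, -0.0, 81.9]
force: [-0.1, 4.9, 2.2]
gripper_width: 9.8
[0.93226026 0.01951138 1.14101929] [-0.08557013  4.94428684  2.20781542] [-1.79992605e+02 -2.08104061e-02  8.18699440e+01]
```

At the stop (1.14 N·m). Release, lift and check.

```bash

python3 -m creep '[[0.55,0,0,0,0,0,-2],[0.55,0,0,0,0,0,0],[0.55,0,0,0,0,0,0],[0.55,0,0,-30,0,0,0],[0.55,0,0,-50,0,0,0]]'
python3 -m creep '[[0.55,-57,0,-20,0,0,0],[0.55,-57,0,-20,0,0,0],[0.55,-57,0,-20,0,0,0],[0.55,0,0,0,0,0,0],[0.55,0,0,0,0,0,0]]'
python3 - <<'E'
from h import *
import pickle
w=Cam("wrist");pickle.dump(w,open("wf1.pkl","wb"));save(w.im,"wf1.png",(170,0,450,290),2.05)
E
python3 -m creep '[[0.55,0,55,20,0,0,0],[0.55,0,55,20,0,0,0],[0.55,0,0,0,0,0,0],[0.55,0,0,0,0,0,0]]'
python3 - <<'E'
from h import *
import pickle
w=Cam("wrist");pickle.dump(w,open("wf2.pkl","wb"));save(w.im,"wf2.png",(30,0,330,290),2.05)
E
```

```text
time_s: 57.65
ee_pos: [564.0, -146.9, 170.1]
ee_rot: [-179.7, -0.0, 83.4]
force: [0.5, -0.4, -0.4]
gripper_width: 41.3
time_s: 58.28
ee_pos: [545.2, -316.5, 230.4]
ee_rot: [-179.9, -0.1, 83.4]
force: [0.3, 1.1, -0.3]
gripper_width: 41.2
time_s: 58.82
ee_pos: [654.7, -327.9, 190.3]
ee_rot: [-179.9, -0.0, 83.5]
force: [-0.3, -0.4, 1.1]
gripper_width: 41.5
```

View pics/wf1.png

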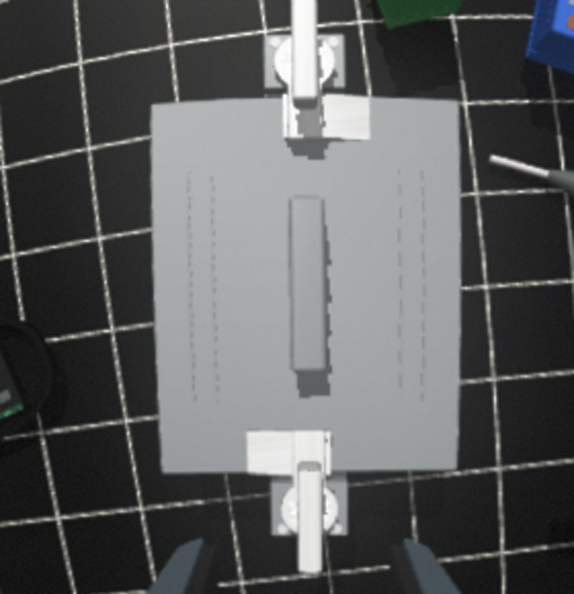

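View pics/wf2.png

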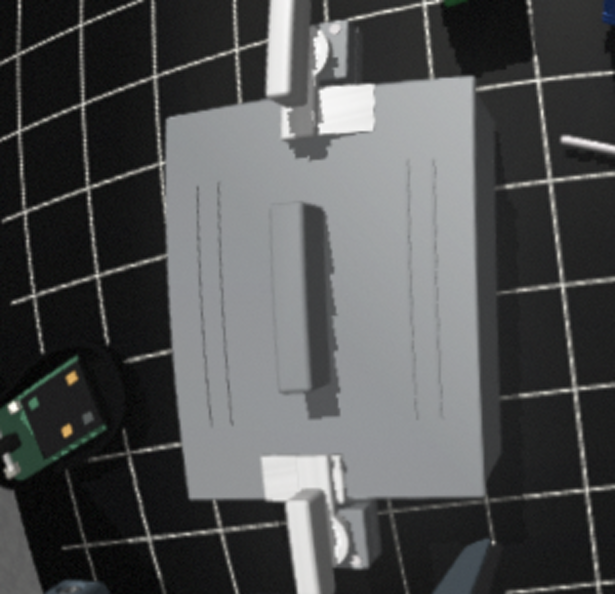

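```bash

python3 - <<'E'
from h import *
import pickle
a=pickle.load(open("wf1.pkl","rb"));b=pickle.load(open("wf2.pkl","rb"))
A=lambda u,v:(a,170+(u+.5)/2.05-.5,(v+.5)/2.05-.5);B=lambda u,v:(b,30+(u+.5)/2.05-.5,(v+.5)/2.05-.5)
P=[]
for p,q in [((152,104),(167,117)),((459,100),(474,77)),((457,469),(484,495)),((163,472),(189,499))]:
    r,e=tri([A(*p),B(*q)]);P.append(r);print(r.round(1),np.round(e,1))
print(np.mean(P,0).round(1))
def an(p,q,z=108): d=A(*q)[0].on(*A(*q)[1:],z)-A(*p)[0].on(*A(*p)[1:],z);return np.degrees(np.arctan2(d[1],d[0])).round(1)
print("A",an((293,100),(292,2)),an((317,100),(316,2)),"B",an((299,572),(299,465)),an((322,572),(320,465)))
R=cv2.resize(a.im[0:80,280:360],None,fx=4.5,fy=4.5,interpolation=cv2.INTER_CUBIC);Q=cv2.resize(a.im[205:285,280:360],None,fx=4.5,fy=4.5,interpolation=cv2.INTER_CUBIC)
save(np.hstack([R,Q]),"wf3.png")
s=Cam("scene");save(s.im,"s4.png");t=Cam("top");save(t.im,"t4.png")
E
```

```text
[ 499.4 -152.3   75.5] [0.1 0.1]
[ 629.5 -166.    76.1] [0.4 0.4]
[ 613.  -327.4   76.2] [0.2 0.2]
[ 483.1 -314.    76.8] [0.2 0.2]
[ 556.3 -239.9   76.1]
A 84.0 83.8 B 83.3 84.8
```

View pics/wf3.png

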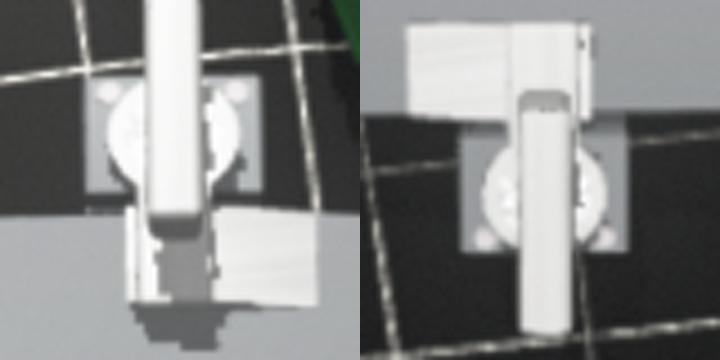

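View pics/t4.png

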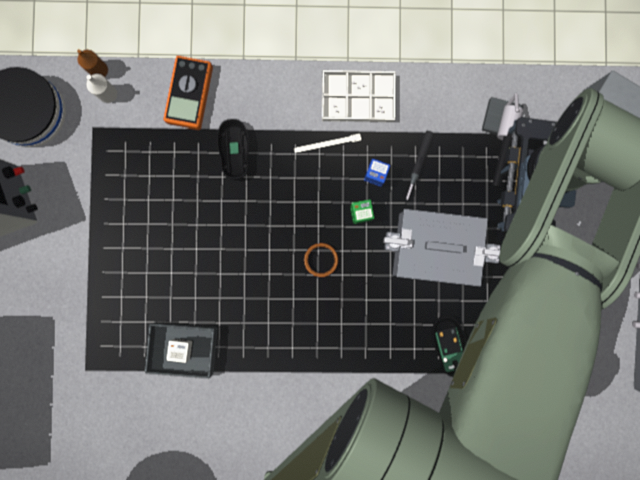

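```bash
python3 -c "
from workcell import job_done,state
print(state()['time_s'],job_done())"
```

```text
the job is handed in; nothing more can be done
58.975 None
```

I finished the job and handed it in at about 59 s of the 210 s allowed. I opened both cams and put the single worn relay, which was in the middle socket, in the scrap bin. I then plugged the three new relays home, one per socket, set the lid on, and locked both cams clockwise to their stops.

**Relays:** Each new relay slid in freely. It stopped at its home height when pressed with 11–13 N. The picture taken afterwards shows all three seated square in their sockets.

**Lid and cams:** Before locking, I released the lid at about its laid-on-gasket height, and it lay flat. After locking, two wrist views put the top of the lid plate at 76.1 mm; tight would be 76 mm. The measured cam wings point at 83–85°, against a box axis of about 84°. The torque rose to 1.1–1.3 N·m at the end of each turn, well above the cam friction, so I took that as the stop.

**The rest of the bench:** In the last pictures the mouse, tape, tools and the green and blue look-alikes look unmoved, and the gripper is clear of everything. I did not measure their positions. I saw no sign of the lid being knocked aside.

**Disagreements:** Heights measured from two views at single corners came out a few mm off the stated ones, for example 63 mm against 66 mm for the worn relay's top. No check failed.

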